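Load the optical cell and snap the photometer's hood on

TASK

Get the bench photometer ready for a reading: set the square optical cell upright all the way down in the well, with its two clear faces looking along the yellow light line. Then set the blue hood over it, without dropping or slamming it, and press it straight down until both orange clip arms snap under the rim and the hood sits level and fully home. Leave the jars and the cup standing near by where they are.

Things in the scene. Friction and masses are not known exactly. Their poses are not given: they have to be found in the camera images.
- photometer: White instrument, fixed. Housing 164 (x) x 130 (y) mm with a flat shoulder 46 mm above the worktop and a black stub on each x end; above it a grey neck 84 x 54 mm. A yellow light line along its x marks the light path. Origin on the worktop under the middle of the well, z up. The seated hood's origin is 46 mm above it, hood's x along this x (either way round).
- rim (a point): Centre of the top face (deck) of the photometer's overhanging grey rim, 68 mm above the worktop. The rim is 84 (x) x 70 (y) mm and 6 mm thick; the clip hooks go under its two long edges (y sides), which overhang the neck by 8 mm. Axes as the photometer's.
- well_floor (a point): Centre of the floor of the square well in the middle of the deck: 34 x 34 mm, sides parallel to the photometer's x and y, 40 mm deep (the mouth bevelled out to 40 mm), floor 28 mm above the worktop. Axes as the photometer's.
- cell: Square block 30 x 30 x 70 mm tall, about 90 g, upright on the worktop. Clear windows (pink inside) on its two x faces, black y sides, black cap with a white line on top along x, from clear face to clear face. Any side may be gripped. Origin: centre of its underside, z up. Seated, its x lies along the photometer's x (either way) and 30 mm of it stand above the deck.
- hood: Blue hood, 106 (x) x 85 (y) mm, open below, roof 60 mm above its feet, 0.2 kg, upright on the worktop. Has 2 mm play each side over the rim in x (lips flare out to 7 mm); the clip hooks centre it in y from up to 5 mm off. Laid on loosely it stops about 15 mm short of home; pressing it home takes 10 to 20 N. Origin: centre of its underside, z up; either way round along x is equal.
- handle (a point): Centre of the top of the black handle block on the middle of the hood's roof: 52 mm long along the hood's x, 14 mm thick along y, 34 mm high (from 60 to 94 mm above the hood's origin). Axes as the hood's.
- clip_a (a joint): Orange clip arm, 32 mm wide, on the hood's +y side, hinged near the roof and sprung inward, hook at its lower end: 0 = sprung in (at rest or snapped home), grows to about 0.12 rad while the hook is forced out over the rim.
- clip_b (a joint): Clip arm on the hood's -y side: as clip_a.
- specimen_cup: Specimen cup with yellow lid, 58 mm across, 75 mm tall. Stands loose on the worktop, is not to be disturbed; origin at the centre of its underside, z up.
- stain_jar: Clear jar with black lid and pale violet contents, 58 mm across, 97 mm tall. Stands loose on the worktop, is not to be disturbed; origin at the centre of its underside, z up.
- fixative_jar: Clear jar with white lid, 62 mm across, 104 mm tall. Stands loose on the worktop, is not to be disturbed; origin at the centre of its underside, z up.
Things that resemble listed ones, but are neither listed nor needed, are in the scene too. Of the things that look like the cell, the smaller one is meant.

How it is judged:
By the outcome, as a careful person would: the job done as asked, in the order asked, and still so for the second after the job is handed in, with the robot touching nothing.
It also fails if it takes over 64 s, if anything falls off the work surface, if the arm or the gripper's body presses on something with over 40 N, if the wrist force passes 120 N, or if a joint passes its speed limit or range.

ROBOT

A 6-joint arm with a two-finger parallel gripper is mounted at the origin on a cart in front of the work surface, level with it; the furniture and walls round the work are solid. World frame = base frame: x ahead of the robot, y to its left, z up, the work surface at z = 0. Lengths are in m, angles in rad, forces in N, time in s.
With the tool pointing down it reaches from about 0.3 to 0.875 m from the base axis. Payload 6.4 kg.
Tool frame: the origin (TCP) lies at the very end of the fingers, on their centre line; the grasp point (between the pads) lies 19 mm behind it; x points along the fingers, y is the direction in which the jaws open and shut, and the axes are right-handed (so a half turn about x gives the same grasp; the last joint's range is limited). The gripper opens to 88 mm and grips with 3 to 60 N. Pads are 18 mm wide; open, the fingers measure 123 mm over their backs; the gripper's body (75 mm by 187 mm) begins 45 mm behind the grasp point.
Start: joints at [1.04, 0.181, 1.607, -0, 1.354, -0.206], TCP at [0.183, 0.545, 0.239] pointing down, gripper open.
Joint ranges: [-2.99, 2.99], [-0.89, 2.07], [0.3, 2.58], [-1.14, 4.28], [0, 2.63], [-3.12, 3.12]. Speed limits (rad/s): [2.57, 2.57, 3.01, 3.14, 3.14, 3.14].

INTERFACE

Orientations are given as a unit quaternion [x, y, z, w].
In Python, from workcell import get_state, read_camera, camera_model, hand_in, cut_out gives the robot as it stands.
- The arm moves only by the shell command python3 -m creep 'ROWS' [OPENING] [FORCE]. ROWS is JSON, a list of rows, each a list of 4 numbers: the shift along the tool's x, y, z in cm, then the turn about the tool's x in degrees. A call has exactly 5 rows; each row is the pose to reach, as a shift and turn from the pose measured when the call began, along the tool's axes at that moment; what a row does not reach only later rows make up. A row lasts 1/12 s, in which the tool goes at most 41.7 mm and 7.16 degrees, less where a joint would pass 70% of its speed; a pose out of reach is approached as far as the arm can. A call with a gripper value outside its range is refused whole. OPENING is the closure, from -1 (fully open) to 1 (shut), set as the call begins (- or left out, the last holds). The fingers move at their own pace and stop on an object; FORCE is the grip in N (left out, the last holds). Time passes only in rows, so rows that repeat a pose let the fingers close, or fill a call up. It gives the time, the measured TCP pose, the force and the opening at its end, in the units of the state.
- get_state(): the state, without advancing time (a new reading comes with each control period).
- read_camera(name): name is "scene" or "side" or "wrist"; returns the picture (420x560x3 uint8, red, green, blue); there is no depth.
- camera_model(name): a dict with "K" (3x3 intrinsics, pixels), "k1" (the pictures are not rectified: a ray, as slopes to the right and down, at radius r is drawn at 1 + k1 r^2 times it, then the intrinsics apply), "R" (3x3) and "t" (3): a world point X has camera coordinates R X + t. Camera axes: x right, y down, z forward; pixel columns grow to the right and rows downward; lengths in m; the calibration is good to about 2 mm. A picture is of the moment at which its call begins: read the wrist's pose just before it. camera_model takes no time and is no camera call; for the wrist camera it gives the pose at the moment of the call.
- hand_in(): hands the job in, once; it reports no verdict.
Trained networks look in the newest picture that a camera, given by its name, has taken for a name from the list of things; names that differ only in an ending like _2 or _b are one class to them, and where a whole thing is asked for, a point or a joint stands for the part that bears it (a point fixed in the world has none). Each returns a list of dicts, best first, with "score" (0 to 1); they miss things now and then, are a little off and sometimes report something else, mostly with a low value. They report only what shows in the picture. A call takes as long as a camera call. They do not tell look-alikes from the thing itself.
- cut_out(name, camera): "pixels" (420x560 bool, what is visible of it) and "rect" ([centre column, centre row, width, height] in pixels, round what is visible of it).
The state is a dict: "t": time; "joints": joint angles; "joint_velocities": joint speeds; "tau": joint torques, N m; "tcp_pos": TCP position; "tcp_rot": TCP orientation; "ft_force": force on the tool from outside, world axes, zero at the start; "ft_torque": the same for the moment, N m; "gripper_width": finger opening in m.
Only numpy, scipy, OpenCV 4.12 (cv2) and the standard library are available. Lean on these libraries where they do the work, as an engineer would, in place of code of your own. Each camera call takes 0.05 s, during which the arm holds its last target.

## Working session

There is one attempt and no reset: what is moved stays moved. The work goes in short steps, Python scripts to look and compute and a shell command to move; the robot and the scene stay as the last step left them, time stands still between calls to the robot, and variables do not carry over. Pictures are saved under pics/ and viewed, and the job is handed in when it is done.

```bash
ls; mkdir -p pics; python3 - <<'E'
from workcell import *
import cv2
s=get_state()
for k,v in s.items(): print(k,v)
for n in ("scene","side","wrist"):
    m=camera_model(n); print(n,m)
    im=read_camera(n); cv2.imwrite(f"pics/{n}0.png",im[:,:,::-1])
E
```

```text
pics
t 0.0
joints [ 1.03971272e+00  1.81507191e-01  1.60799438e+00  1.64131199e-05
  1.35376450e+00 -2.06287881e-01]
joint_velocities [-0.00153514  0.00156273 -0.00080193  0.00225378  0.00067736  0.00109602]
tau [-2.38847351e-04 -4.33854532e+01 -3.41852403e+01  7.03140674e-02
  3.84519249e-02 -1.45012232e-04]
tcp_pos [0.1831948  0.54448913 0.23783574]
tcp_rot [ 0.1137799   0.69802103 -0.11487959  0.69758401]
ft_force [-0.939637    0.6777062  -0.59565691]
ft_torque [ 0.04687471 -0.0053657   0.01722624]
gripper_width 0.08834750768442065
scene {'K': array([[399.02888778,   0.        , 282.27574865],
       [  0.        , 399.02888778, 209.71249941],
       [  0.        ,   0.        ,   1.        ]]), 'k1': 0.018859649108067807, 'R': array([[ 0.81430209, -0.58036608,  0.00934436],
       [-0.243421  , -0.35606612, -0.90219906],
       [ 0.52693294,  0.73238796, -0.43121868]]), 't': array([-0.50310197,  0.17103365,  1.02955213])}
side {'K': array([[391.79774289,   0.        , 286.68676677],
       [  0.        , 391.79774289, 213.11175943],
       [  0.        ,   0.        ,   1.        ]]), 'k1': -0.11475544889343807, 'R': array([[-0.98701094, -0.15835348,  0.02708476],
       [-0.09318262,  0.42696063, -0.89945629],
       [ 0.13086791, -0.89029703, -0.43617061]]), 't': array([0.53904618, 0.14577453, 1.10028422])}
wrist {'K': array([[358.52950143,   0.        , 281.9834578 ],
       [  0.        , 358.52950143, 206.12436493],
       [  0.        ,   0.        ,   1.        ]]), 'k1': -0.06865720930255946, 'R': array([[ 0.3187472 ,  0.94783814, -0.00175622],
       [ 0.9023794 , -0.30289197,  0.3065418 ],
       [ 0.29002007, -0.09929412, -0.95185558]]), 't': array([-0.57391628, -0.04246959,  0.39081711])}
```

View pics/scene0.png

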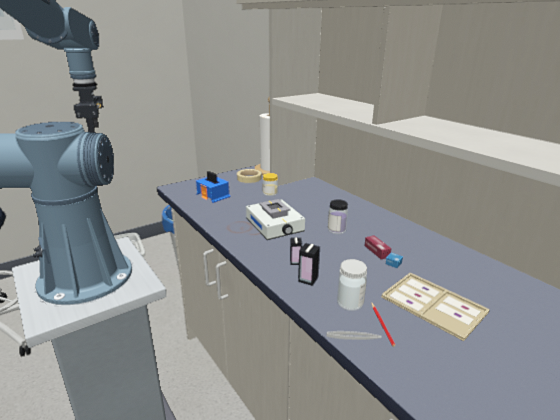

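View pics/side0.png

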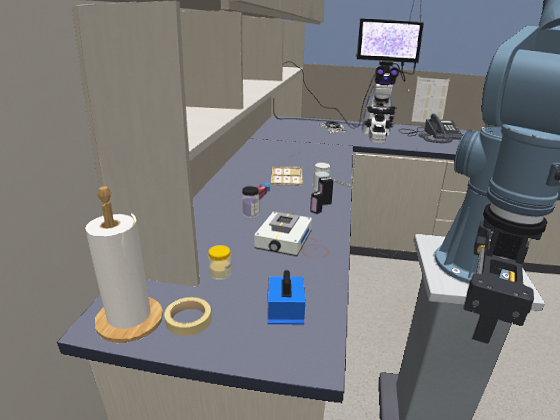

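View pics/wrist0.png

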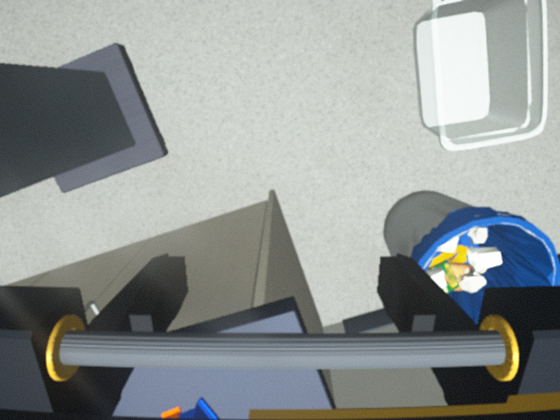

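The scene view shows the small cell at (296,252), the large decoy at (310,264), the photometer at (275,217), the hood at (213,188), the cup at (270,184), the stain jar at (338,216) and the fixative jar at (352,285). In the side view the hood is at (286,298) and the photometer at (283,232).

```bash
cat > h.py <<'E'
import numpy as np, cv2
from workcell import *
from scipy.spatial.transform import Rotation as Ro
def proj(m,X):
    X=np.atleast_2d(X); c=X@m["R"].T+m["t"]; s=c[:,:2]/c[:,2:]
    r2=(s**2).sum(1,keepdims=True); s=s*(1+m["k1"]*r2)
    return s@m["K"][:2,:2].T+m["K"][:2,2]
def ray(m,uv):
    uv=np.atleast_2d(uv).astype(float); d=(uv-m["K"][:2,2])/np.diag(m["K"])[:2]
    s=d.copy()
    for _ in range(20): s=d/(1+m["k1"]*(s**2).sum(1,keepdims=True))
    v=np.c_[s,np.ones(len(s))]@m["R"]; o=-m["R"].T@m["t"]
    return o,v
def onz(m,uv,z):
    o,v=ray(m,uv); k=(z-o[2])/v[:,2:]; return o+k*v
def crop(im,c,r,w,f,name):
    h=int(w*0.75); x0=max(0,int(c-w/2));y0=max(0,int(r-h/2))
    cv2.imwrite(name,cv2.resize(im[y0:y0+h,x0:x0+w,::-1],None,fx=f,fy=f,interpolation=cv2.INTER_CUBIC)); return x0,y0
def tool():
    s=get_state(); return s["tcp_pos"],Ro.from_quat(s["tcp_rot"])
E
python3 - <<'E'
from h import *
for n in ("scene","side"):
    im=read_camera(n); np.save(f"pics/{n}.npy",im)
    for k in ("photometer","cell","hood","specimen_cup","stain_jar","fixative_jar"):
        m=camera_model(n)
        for d in cut_out(k,n)[:3]:
            p=np.argwhere(d["pixels"]); 
            print(n,k,round(d["score"],2),np.round(d["rect"],1),"floor pt of bottom:",onz(m,[d["rect"][0],d["rect"][1]+d["rect"][3]/2],0).round(3)[0][:2])
    if n=="scene":
        crop(im,265,225,160,5,"pics/s1.png")
    else: crop(im,290,250,160,5,"pics/s2.png")
print(get_state()["t"])
E
```

```text
scene photometer 0.81 [275.2 221.8  59.6  42.5] floor pt of bottom: [ 0.494 -0.137]
scene photometer 0.46 [203.2 191.1   3.5  12.7] floor pt of bottom: [0.464 0.292]
scene cell 0.87 [309.9 266.6  21.1  45.9] floor pt of bottom: [ 0.436 -0.372]
scene cell 0.67 [296.1 252.7  14.4  22.4] floor pt of bottom: [ 0.478 -0.262]
scene hood 0.83 [211.9 187.4  34.   37.3] floor pt of bottom: [0.456 0.205]
scene hood 0.67 [295.7 252.7  14.4  25.7] floor pt of bottom: [ 0.472 -0.267]
scene specimen_cup 0.76 [271.7 182.6  17.   21.1] floor pt of bottom: [0.698 0.182]
scene stain_jar 0.98 [337.9 214.1  16.2  35.8] floor pt of bottom: [ 0.696 -0.192]
scene fixative_jar 0.63 [352.1 284.7  29.2  46.8] floor pt of bottom: [ 0.473 -0.482]
side photometer 0.7 [282.1 233.4  63.1  45.5] floor pt of bottom: [0.549 0.065]
side cell 0.79 [325.2 191.6  21.1  26.8] floor pt of bottom: [ 0.453 -0.312]
side cell 0.64 [315.  204.1  16.8  24.6] floor pt of bottom: [ 0.481 -0.21 ]
side hood 0.57 [286.4 297.1  34.9  52.9] floor pt of bottom: [0.492 0.34 ]
side specimen_cup 0.94 [222.9 261.5  24.6  38. ] floor pt of bottom: [0.678 0.212]
side stain_jar 0.85 [250.6 202.9  19.6  36. ] floor pt of bottom: [ 0.689 -0.13 ]
side fixative_jar 0.53 [321.2 177.6  17.   27.4] floor pt of bottom: [ 0.478 -0.44 ]
0.85
```

View pics/s1.png

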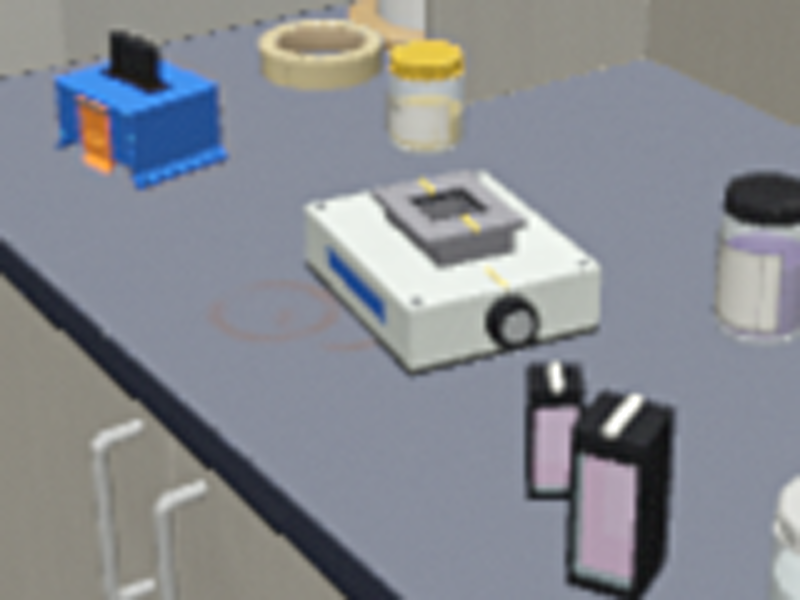

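View pics/s2.png

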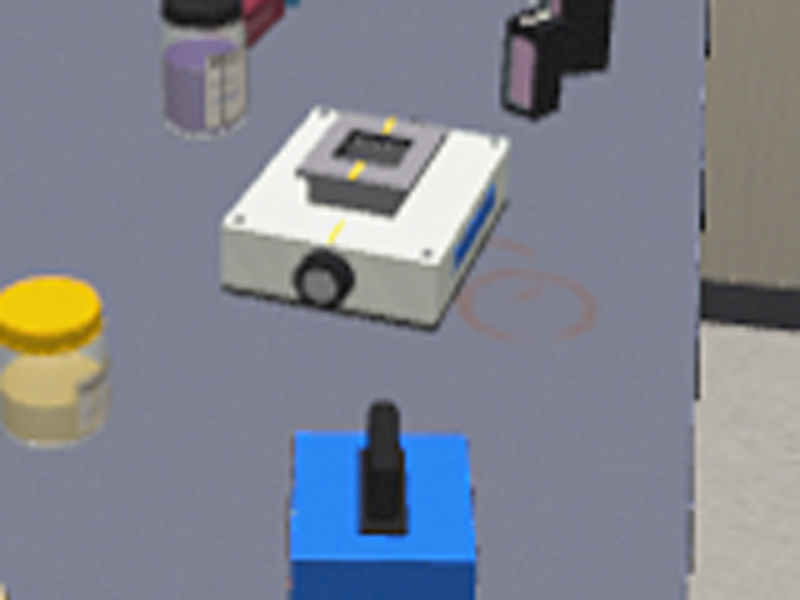

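Small cell is left of and behind the big one in the scene crop (its cap at crop (555,378)); photometer's light line runs roughly along world y. First rough poses by fitting clicked corners.

```bash
cat >> h.py <<'E'
from scipy.optimize import least_squares
def fitpose(obs,x0):
    # obs: list of (model, local pts Nx3, px Nx2)
    def f(p):
        c,s=np.cos(p[2]),np.sin(p[2]); R=np.array([[c,-s,0],[s,c,0],[0,0,1]])
        return np.concatenate([(proj(m,np.array(L)@R.T+[p[0],p[1],0])-px).ravel() for m,L,px in obs])
    r=least_squares(f,x0,loss="soft_l1"); return r.x,r.fun
E
python3 - <<'E'
from h import *
S=camera_model("scene");D=camera_model("side")
a=lambda P:(np.array(P)+.5)/5-.5+[185,165]
b=lambda P:(np.array(P)+.5)/5-.5+[210,190]
def box(x,y,z): return {"mm":(-x/2,-y/2,z),"pm":(x/2,-y/2,z),"pp":(x/2,y/2,z),"mp":(-x/2,y/2,z)}
# assume photometer +x toward world +y -> +y toward -x (yaw ~ 90)
h=box(.164,.130,.046); r=box(.084,.070,.068); f=box(.164,.130,0)
so=[h["mp"],h["pp"],h["mm"],r["pp"],r["mp"],r["mm"],r["pm"],f["mp"]]
sp=a([(410,318),(308,212),(600,268),(375,187),(432,232),(525,215),(487,172),(410,372)])
do=[h["mp"],h["pp"],h["pm"],h["mm"],r["mp"],r["pp"],r["pm"],f["pp"]]
dp=b([(510,145),(438,262),(222,232),(318,108),(447,130),(412,190),(298,172),(437,328)])
p,e=fitpose([(S,so,sp),(D,do,dp)],[.56,-.015,1.57]); print("phot",p,np.degrees(p[2]),e.round(1))
for nm,P,m in (("small",[(553,362),(557,392)],S),): print(nm,onz(m,a(P),.07))
print("hood handle scene top", onz(S,a([(112,35),(158,52)]),.094), "side",onz(D,b([(383,405),(385,445)]),.094))
print("roof",onz(S,a([(57,82),(135,110),(218,85),(150,60)]),.06),onz(D,b([(290,560),(477,560),(468,435),(293,435)]),.06))
print("cell side base",onz(D,b([(535,118),(505,108),(560,105)]),0), "side cap",onz(D,b([(508,22),(537,35),(557,27)]),.07))
p,R=tool(); print(p,R.as_matrix())
c=camera_model("wrist"); print("cam in tool",R.inv().apply(-c["R"].T@c["t"]-p), R.inv().as_matrix()@c["R"].T)
E
```

```text
phot [ 0.56076071 -0.03495683  1.42401078] 81.58980783593218 [ 0.1 -1.8 -0.5 -1.5  0.  -0.4 -0.8  0.3 -1.   1.5  0.6  0.6 -3.8 -0.6
  0.2  0.8  0.1 -1.1  0.1 -0.1  0.1 -1.9 -0.3 -0.   0.4 -0.6 -0.6 -0.6
 -0.6 -0.9 -0.4  0.7]
small [[ 0.48943884 -0.23939411  0.07      ]
 [ 0.47176841 -0.26620614  0.07      ]]
hood handle scene top [[0.49083932 0.2998674  0.094     ]
 [0.502538   0.24931886 0.094     ]] side [[0.5062658  0.27156322 0.094     ]
 [0.50046194 0.30198834 0.094     ]]
roof [[0.45200735 0.31687429 0.06      ]
 [0.47493862 0.23551547 0.06      ]
 [0.54716819 0.24530773 0.06      ]
 [0.52930968 0.31970183 0.06      ]] [[0.53373529 0.34627289 0.06      ]
 [0.45472526 0.33083254 0.06      ]
 [0.4699155  0.23893265 0.06      ]
 [0.55092847 0.25516576 0.06      ]]
cell side base [[ 0.47777118 -0.23642708  0.        ]
 [ 0.50016383 -0.24811867  0.        ]
 [ 0.46216249 -0.26150249  0.        ]] side cap [[ 0.50086349 -0.23874892  0.07      ]
 [ 0.47919954 -0.22066443  0.07      ]
 [ 0.46693007 -0.23755405  0.07      ]]
[0.18349217 0.54495375 0.23872731] [[ 2.75639564e-06  3.19116713e-01  9.47715423e-01]
 [-5.21979210e-06  9.47715423e-01 -3.19116713e-01]
 [-1.00000000e+00 -4.06726556e-06  4.27800156e-06]]
cam in tool [-0.1460721  -0.00019308 -0.07954028] [[ 2.16626208e-04 -3.06839456e-01  9.51761263e-01]
 [ 9.99999902e-01  4.34491000e-04 -8.75295183e-05]
 [-3.86674193e-04  9.51761188e-01  3.06839520e-01]]
```

```bash
python3 - <<'E'
from h import *
S=camera_model("scene");D=camera_model("side")
print("roll base centre",onz(D,[[128,316],[163,316],[185,285]],0))
print("shelf panel foot",onz(D,[[197,283]],0))
b=lambda P:(np.array(P)+.5)/5-.5+[210,190]
a=lambda P:(np.array(P)+.5)/5-.5+[185,165]
print("cup lid",onz(D,b([(50,305)]),.075),onz(S,a([(427,55)]),.075))
print("stain lid",onz(S,a([(772,195)]),.097), "fix lid", onz(S,[[353,267]],.104))
print("big cell top for h .09,.1", onz(S,a([(625,412)]),.09),onz(S,a([(625,412)]),.1),onz(S,a([(608,590)]),0))
E
```

```text
roll base centre [[0.84825613 0.39041726 0.        ]
 [0.77020491 0.372454   0.        ]
 [0.7659726  0.25076701 0.        ]]
shelf panel foot [[0.73934932 0.23626764 0.        ]]
cup lid [[0.69007414 0.18978945 0.075     ]] [[0.68751074 0.17793146 0.075     ]]
stain lid [[ 0.69482865 -0.18815242  0.097     ]] fix lid [[ 0.47672704 -0.46865778  0.104     ]]
big cell top for h .09,.1 [[ 0.46668369 -0.32814999  0.09      ]] [[ 0.45580823 -0.34095709  0.1       ]] [[ 0.44690091 -0.34438912  0.        ]]
```

```bash
python3 -m creep '[[0,-1.5,4,7],[0,-4,8,14],[0,-6,12,21],[0,-8,16,28],[0,-9,19.5,35]]'
```

```text
t: 1.27
tcp_pos: [0.3342, 0.4001, 0.2389]
tcp_rot: [0.32, 0.63, -0.32, 0.63]
ft_force: [0.2, 1.6, 0.3]
gripper_width: 0.0881
```

```bash
cat >> h.py <<'E'
def yaw():
    p,R=tool(); y=R.as_matrix()[:,1]; return np.degrees(np.arctan2(y[1],y[0]))
def delta(x,y,z,psi):
    p,R=tool(); d=R.inv().apply(np.array([x,y,z])-p)*100
    t=-(psi-yaw()); t=(t+180)%360-180
    print("now",p.round(4),"yaw",yaw().round(2),"-> dx,dy,dz cm",d.round(2),"turn",round(t,2))
E
python3 -c "
from h import *
delta(.49,.31,.239,13)"
```

```text
now [0.3342 0.4001 0.2389] yaw 36.1 -> dx,dy,dz cm [-1.000e-02  7.280e+00  1.646e+01] turn 23.1
```

```bash
python3 -m creep '[[0,1.5,3.6,6],[0,3.2,7.2,12],[0,4.8,10.8,18],[0,6.5,14.4,23],[0,7.3,16.5,23]]'; python3 - <<'E'
from h import *
c=camera_model("wrist"); im=read_camera("wrist"); cv2.imwrite("pics/w1.png",im[:,:,::-1]); np.savez("pics/w1",im=im,**c)
print(yaw(),tool()[0])
E
```

```text
t: 1.68
tcp_pos: [0.4939, 0.3074, 0.2391]
tcp_rot: [0.442, 0.552, -0.441, 0.553]
ft_force: [-0.0, -0.1, -0.2]
gripper_width: 0.0881
12.779563747576063 [0.49587696 0.30572624 0.2389352 ]
```

View pics/w1.png

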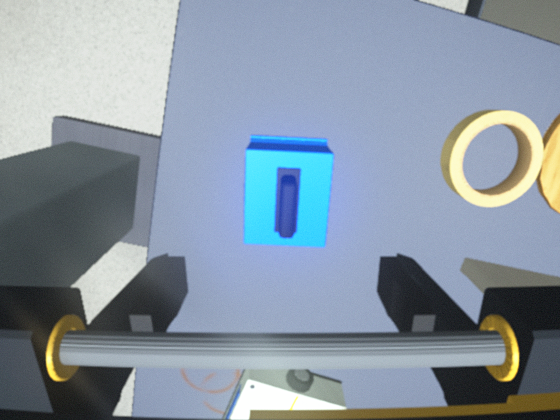

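```bash
python3 - <<'E'
from h import *
d=np.load("pics/w1.npz"); print(crop(d["im"],288,195,130,6,"pics/w1c.png"))
E
```

```text
(223, 146)
```

View pics/w1c.png

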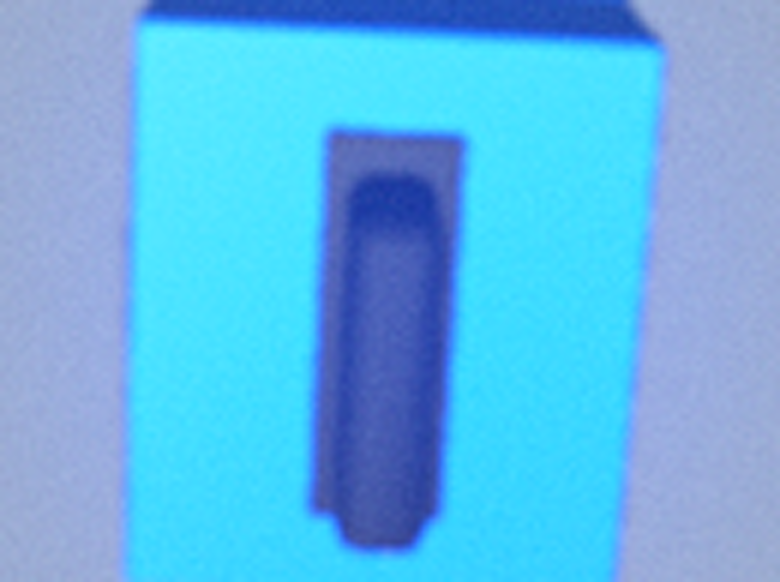

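```bash
python3 - <<'E'
from h import *
d=np.load("pics/w1.npz"); m={k:d[k] for k in("K","k1","R","t")}
a=lambda P:(np.array(P)+.5)/6-.5+[223,146]
def ang(p,q): v=q-p; return np.degrees(np.arctan2(v[1],v[0]))%180
R=onz(m,np.r_[a([(142,18),(662,45),(128,575),(617,575)]),[[326,247],[245,245]]],.06); print(R)
print("edges",ang(R[0],R[2]),ang(R[1],R[3]),ang(R[0],R[1])+90, "len",np.linalg.norm(R[0]-R[1]), np.linalg.norm(R[1]-R[4]),np.linalg.norm(R[0]-R[5]))
print("roof centre",(R[0]+R[1]+R[4]+R[5])/4)
H=onz(m,a([(328,132),(464,135),(313,514),(438,518)]),.062);print("plate",H,H.mean(0),ang(H[0],H[2]),ang(H[1],H[3]))
T=onz(m,a([(352,200),(440,200),(340,520),(420,520),(395,178),(380,545)]),.094);print("top",T,T[4:].mean(0),T[:4].mean(0),ang(T[0],T[2]),ang(T[1],T[3]))
E
```

```text
[[0.45602585 0.32895128 0.06      ]
 [0.5338962  0.34232286 0.06      ]
 [0.4711961  0.2385844  0.06      ]
 [0.54959771 0.2562308  0.06      ]
 [0.55171711 0.25053571 0.06      ]
 [0.47296227 0.23503302 0.06      ]]
edges 99.52961934139275 100.3360289934554 99.7435692956563 len 0.07901007295001246 0.09350115079727203 0.09543312880054519
roof centre [0.50365036 0.28921072 0.06      ]
plate [[0.48722438 0.31838615 0.062     ]
 [0.50759125 0.32250384 0.062     ]
 [0.49840867 0.25661854 0.062     ]
 [0.51827705 0.26037771 0.062     ]] [0.50287534 0.28947156 0.062     ] 100.26336729598032 99.75948006201767
top [[0.49147951 0.31635246 0.094     ]
 [0.50340235 0.3190415  0.094     ]
 [0.50026771 0.26929398 0.094     ]
 [0.51164166 0.27185414 0.094     ]
 [0.49660084 0.3207127  0.094     ]
 [0.50683452 0.26673341 0.094     ]] [0.50171768 0.29372306 0.094     ] [0.50169781 0.29413552 0.094     ] 100.57817837367449 99.90448292714215
```

```bash
python3 -c "
from h import *
delta(.56,-.03,.239,-8)"
```

```text
now [0.4959 0.3057 0.2389] yaw 12.78 -> dx,dy,dz cm [ 0.05 -1.17 34.16] turn 20.78
```

```bash
python3 -m creep '[[0,-0.2,3.5,4],[0,-0.4,7.5,8],[0,-0.6,11.5,12],[0,-0.7,15.5,16],[0,-0.8,19.5,20.8]]';python3 -c "
from h import *
delta(.56,-.03,.239,-8)"
```

```text
t: 2.15
tcp_pos: [0.531, 0.1123, 0.2394]
tcp_rot: [0.535, 0.462, -0.534, 0.464]
ft_force: [0.4, 0.0, 0.4]
gripper_width: 0.0879
now [0.531  0.1123 0.2394] yaw -8.16 -> dx,dy,dz cm [ 0.07  4.89 13.68] turn -0.16
```

```bash
python3 -m creep '[[0,1.2,3.5,0],[0,2.6,7.4,0],[0,3.8,11,0],[0,4.9,13.7,0],[0,4.9,13.7,0]]'; python3 - <<'E'
from h import *
c=camera_model("wrist"); im=read_camera("wrist"); cv2.imwrite("pics/w2.png",im[:,:,::-1]); np.savez("pics/w2",im=im,**c)
print(yaw(),tool()[0])
E
```

```text
t: 2.57
tcp_pos: [0.561, -0.0352, 0.2398]
tcp_rot: [0.536, 0.46, -0.535, 0.464]
ft_force: [0.3, -0.1, 0.3]
gripper_width: 0.0879
-8.394122045390676 [ 0.56038675 -0.03273386  0.23961557]
```

View pics/w2.png

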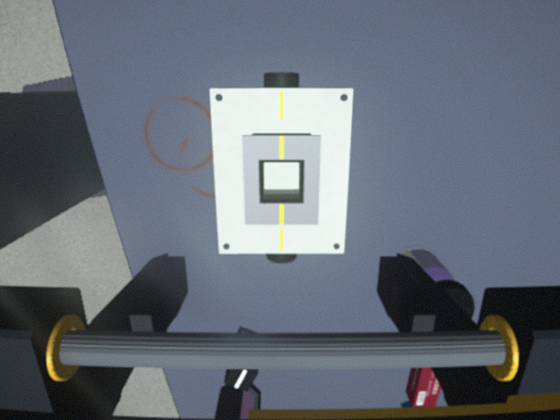

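```bash
python3 - <<'E'
from h import *
d=np.load("pics/w2.npz"); print(crop(d["im"],281,175,130,6,"pics/w2a.png"));
E
```

```text
(216, 126)
```

View pics/w2a.png

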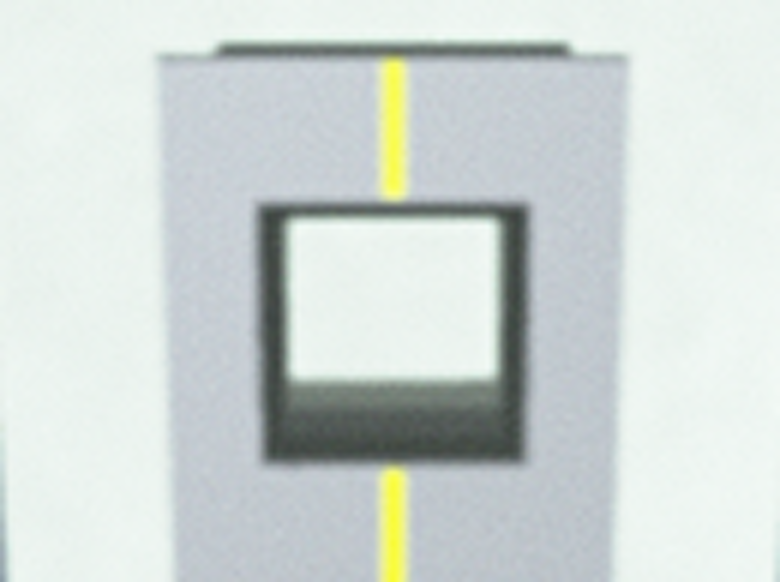

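```bash
python3 - <<'E'
from h import *
d=np.load("pics/w2.npz"); m={k:d[k] for k in("K","k1","R","t")}
a=lambda P:(np.array(P)+.5)/6-.5+[216,126]
def ang(p,q): v=q-p; return np.degrees(np.arctan2(v[1],v[0]))%180
W=onz(m,a([(258,204),(530,204),(524,463),(264,463)]),.068); print(W,"well c",W.mean(0),np.linalg.norm(W[0]-W[1]),np.linalg.norm(W[1]-W[2]))
print(ang(W[0],W[1])-90,ang(W[1],W[2]),ang(W[0],W[3]))
E_=onz(m,a([(158,56),(630,56)]),.068); print("rim edge",np.linalg.norm(E_[0]-E_[1]),ang(*E_)-90)
L=onz(m,a([(393,60),(393.5,580)]),.068); print("line",L,ang(*L))
H=onz(m,[(210,89),(353,88),(344,253),(219,254)],.046);print("housing",H.mean(0),np.linalg.norm(H[0]-H[1]),np.linalg.norm(H[1]-H[2]),ang(H[0],H[1])-90,ang(H[1],H[2]),ang(H[0],H[3]))
F=onz(m,a([(288,216),(500,216)]),.028); print("floor",F,ang(*F)-90,np.linalg.norm(F[0]-F[1]))
E
```

```text
[[ 0.54409219 -0.01227296  0.068     ]
 [ 0.58424191 -0.01823773  0.068     ]
 [ 0.57812996 -0.05831876  0.068     ]
 [ 0.53829515 -0.05238459  0.068     ]] well c [ 0.5611898  -0.03530351  0.068     ] 0.04059037884656315 0.04054436576577101
81.54976425761612 81.32977303187754 81.77641041898517
rim edge 0.06908694617019019 81.56207047692604
line [[ 0.56714888  0.00585017  0.068     ]
 [ 0.55528851 -0.07447605  0.068     ]] 81.6008221379741
housing [ 0.56138224 -0.03591201  0.046     ] 0.1299429967304679 0.16447642909744525 81.9720686215629 81.68382989237685 81.44059323717701
floor [[ 0.54517086 -0.02212098  0.028     ]
 [ 0.58045903 -0.02736414  0.028     ]] 81.54874400286445 0.03567556159093067
```

```bash
python3 -c "
from h import *
delta(.478,-.25,.239,-33)"
```

```text
now [ 0.5604 -0.0327  0.2396] yaw -8.39 -> dx,dy,dz cm [ 0.07 -4.98 22.7 ] turn 24.61
```

```bash
python3 -m creep '[[0,-0.9,4,6],[0,-1.8,8,12],[0,-2.7,12,18],[0,-3.6,16,24.6],[0,-4.5,20,24.6]]'; python3 -m creep '[[0,0,2.7,0],[0,0,2.7,0],[0,0,2.7,0],[0,0,2.7,0],[0,0,2.7,0]]'; python3 - <<'E'
from h import *
c=camera_model("wrist"); im=read_camera("wrist"); cv2.imwrite("pics/w3.png",im[:,:,::-1]); np.savez("pics/w3",im=im,**c)
print(yaw(),tool()[0])
E
```

```text
t: 3.03
tcp_pos: [0.4861, -0.2239, 0.2398]
tcp_rot: [0.623, 0.335, -0.621, 0.337]
ft_force: [0.7, 0.8, 0.8]
gripper_width: 0.0883
t: 3.45
tcp_pos: [0.472, -0.2447, 0.2398]
tcp_rot: [0.623, 0.336, -0.621, 0.338]
ft_force: [0.1, 1.3, -0.2]
gripper_width: 0.088
-33.079966866734914 [ 0.4720377  -0.24480417  0.23978979]
```

View pics/w3.png

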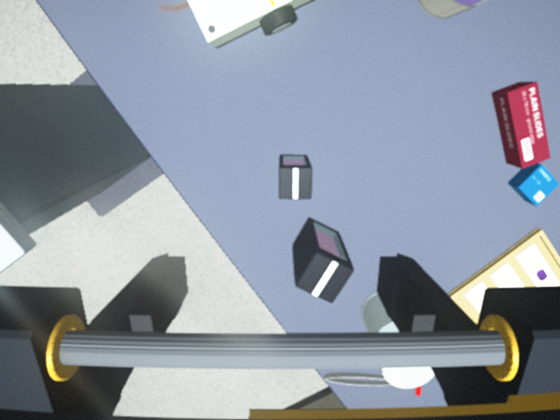

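```bash
python3 - <<'E'
from h import *
d=np.load("pics/w3.npz"); print(crop(d["im"],310,210,130,6,"pics/w3a.png"));
E
```

```text
(245, 161)
```

View pics/w3a.png

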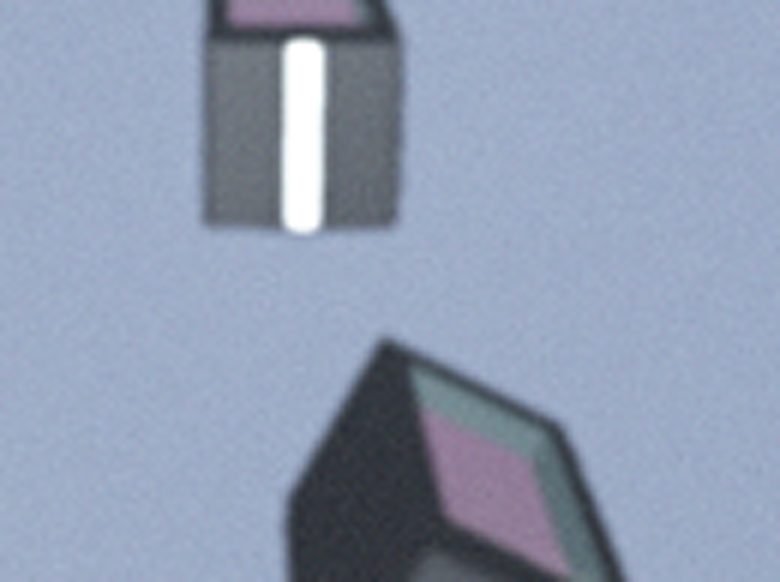

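```bash
python3 - <<'E'
from h import *
d=np.load("pics/w3.npz"); m={k:d[k] for k in("K","k1","R","t")}
a=lambda P:(np.array(P)+.5)/6-.5+[245,161]
def ang(p,q): v=q-p; return np.degrees(np.arctan2(v[1],v[0]))%180
W=onz(m,a([(208,40),(402,42),(396,227),(204,227)]),.07); print(W,W.mean(0),np.linalg.norm(W[0]-W[1]),np.linalg.norm(W[1]-W[2]))
print(ang(W[0],W[1])-90,ang(W[3],W[2])-90,ang(W[1],W[2]),ang(W[0],W[3]))
L=onz(m,a([(304,40),(302,230)]),.07); print("line",L,ang(*L))
c=W.mean(0); psi=ang(*L)-90
print("psi",psi); delta(c[0],c[1],.11,psi)
B=onz(m,[[307,298-18+8]],.1);print("big cap",B)
E
```

```text
[[ 0.47852564 -0.23179015  0.07      ]
 [ 0.50264312 -0.24785651  0.07      ]
 [ 0.4867287  -0.27190994  0.07      ]
 [ 0.46206402 -0.25582507  0.07      ]] [ 0.48249037 -0.25184542  0.07      ] 0.028978975657483055 0.028841572314890603
56.32960214714464 56.8899331554594 56.51026616568265 55.59259035260753
line [[ 0.49053079 -0.23961311  0.07      ]
 [ 0.47438964 -0.26443753  0.07      ]] 56.967574286120836
psi -33.032425713879164
now [ 0.472  -0.2448  0.2398] yaw -33.08 -> dx,dy,dz cm [12.98  1.22  0.04] turn -0.05
big cap [[ 0.44221224 -0.33355688  0.1       ]]
```

```bash
python3 -m creep '[[3,0.8,0,0.3],[7,1.2,0,0.3],[11,1.2,0,0.3],[14,1.2,0,0.3],[14.5,1.2,0,0.3]]'; python3 - <<'E'
from h import *
c=camera_model("wrist"); im=read_camera("wrist"); cv2.imwrite("pics/w4.png",im[:,:,::-1]); np.savez("pics/w4",im=im,**c)
delta(.4825,-.2518,.044,-33.3)
E
```

```text
t: 3.92
tcp_pos: [0.4799, -0.2474, 0.0891]
tcp_rot: [-0.622, -0.338, 0.622, -0.334]
ft_force: [-0.6, 0.0, 0.2]
gripper_width: 0.0885
now [ 0.4808 -0.2484  0.091 ] yaw -33.28 -> dx,dy,dz cm [4.7  0.35 0.21] turn 0.02
```

View pics/w4.png

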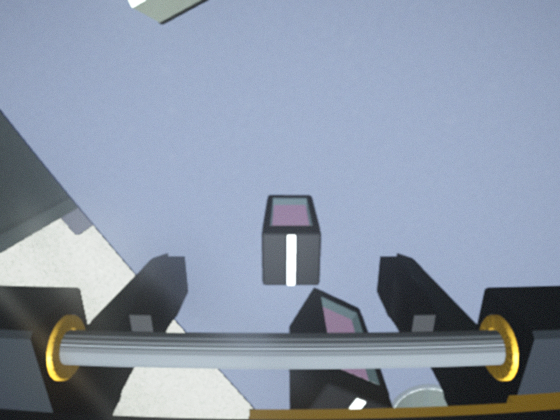

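```bash
python3 - <<'E'
from h import *
d=np.load("pics/w4.npz"); m={k:d[k] for k in("K","k1","R","t")}
W=onz(m,[(262.5,233),(321,233),(318.5,285.5),(264,285.5)],.07); c=W.mean(0); print(W,c)
print(proj(m,[.4808,-.2484,.091]))
delta(c[0],c[1],.044,-33.3)
E
```

```text
[[ 0.47879961 -0.23190623  0.07      ]
 [ 0.50314791 -0.24777017  0.07      ]
 [ 0.48669239 -0.27239919  0.07      ]
 [ 0.46277302 -0.2568393   0.07      ]] [ 0.48285323 -0.25222872  0.07      ]
[[283.91857397 276.56352424]]
now [ 0.4808 -0.2484  0.091 ] yaw -33.28 -> dx,dy,dz cm [4.7  0.4  0.22] turn 0.02
```

Consistent. The picture shows the cap at (291,259), straddled by the open fingers. Shift and descend, then close.

```bash
python3 -m creep '[[0.5,0.4,0.2,0],[2,0.4,0.2,0],[3.5,0.4,0.2,0],[4.7,0.4,0.2,0],[4.7,0.4,0.2,0]]'; python3 -m creep '[[0,0,0,0],[0,0,0,0],[0,0,0,0],[0,0,0,0],[0,0,0,0]]' 1 20;  python3 -m creep '[[0,0,0,0],[0,0,0,0],[0,0,0,0],[0,0,0,0],[0,0,0,0]]'
```

```text
t: 4.38
tcp_pos: [0.4829, -0.2517, 0.0434]
tcp_rot: [-0.622, -0.338, 0.622, -0.334]
ft_force: [-0.7, 0.7, -0.0]
gripper_width: 0.0882
t: 4.8
tcp_pos: [0.4833, -0.252, 0.0441]
tcp_rot: [0.622, 0.338, -0.622, 0.334]
ft_force: [-0.8, 0.4, 0.6]
gripper_width: 0.057
t: 5.22
tcp_pos: [0.4833, -0.252, 0.0442]
tcp_rot: [0.622, 0.338, -0.622, 0.334]
ft_force: [0.3, 0.6, -0.3]
gripper_width: 0.0302
```

```bash
python3 -m creep '[[-1,0,0,0],[-3.5,0,0,0],[-7,0,0,0],[-10,0,0,0],[-12,0,0,0]]' 1 30; python3 -c "
from h import *
delta(.5613,-.0355,.164,-8.4)"
```

```text
t: 5.63
tcp_pos: [0.4845, -0.2532, 0.168]
tcp_rot: [0.623, 0.337, -0.622, 0.336]
ft_force: [0.8, -0.6, -0.9]
gripper_width: 0.0296
now [ 0.4845 -0.2532  0.168 ] yaw -33.25 -> dx,dy,dz cm [  0.44  -5.51 -22.42] turn -24.85
```

```bash
python3 -m creep '[[0,-0.9,-3.5,-5],[0,-1.9,-7.3,-10],[0,-2.8,-11.2,-15],[0,-3.8,-15,-20],[0,-4.6,-18.6,-24.8]]'; python3 -c "
from h import *
delta(.5613,-.0355,.164,-8.4)"
```

```text
t: 6.05
tcp_pos: [0.5481, -0.0704, 0.1692]
tcp_rot: [0.535, 0.463, -0.534, 0.463]
ft_force: [0.4, -0.6, -0.6]
gripper_width: 0.0297
now [ 0.5481 -0.0704  0.1692] yaw -8.21 -> dx,dy,dz cm [ 0.53  0.81 -3.64] turn 0.19
```

```bash
python3 -m creep '[[0,0.4,-1.8,0],[0.5,0.8,-3.5,0.2],[0.5,0.8,-3.6,0.2],[0.5,0.8,-3.6,0.2],[0.5,0.8,-3.6,0.2]]'; python3 - <<'E'
from h import *
c=camera_model("wrist"); im=read_camera("wrist"); cv2.imwrite("pics/w5.png",im[:,:,::-1]); np.savez("pics/w5",im=im,**c)
for n in("scene","side"):
    im=read_camera(n); np.save(f"pics/{n}5.npy",im)
    p=proj(camera_model(n),[.561,-.035,.12])[0]; print(n,crop(im,p[0],p[1],110,6,f"pics/{n}5.png"))
delta(.5613,-.0355,.164,-8.4)
E
```

```text
t: 6.47
tcp_pos: [0.561, -0.0364, 0.1646]
tcp_rot: [0.536, 0.462, -0.535, 0.462]
ft_force: [-0.2, -0.6, -1.2]
gripper_width: 0.0298
scene (219, 149)
side (229, 162)
now [ 0.561  -0.0371  0.1645] yaw -8.5 -> dx,dy,dz cm [ 0.06  0.   -0.16] turn -0.1
```

View pics/w5.png

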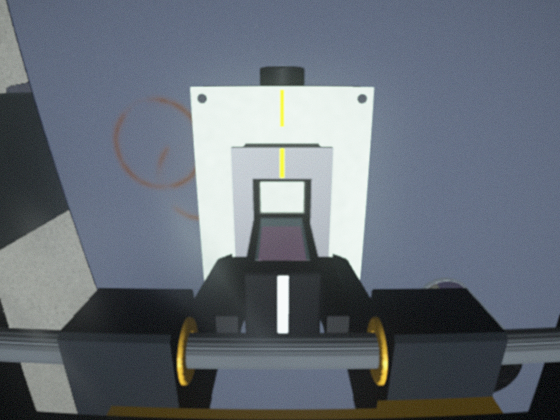

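View pics/scene5.png

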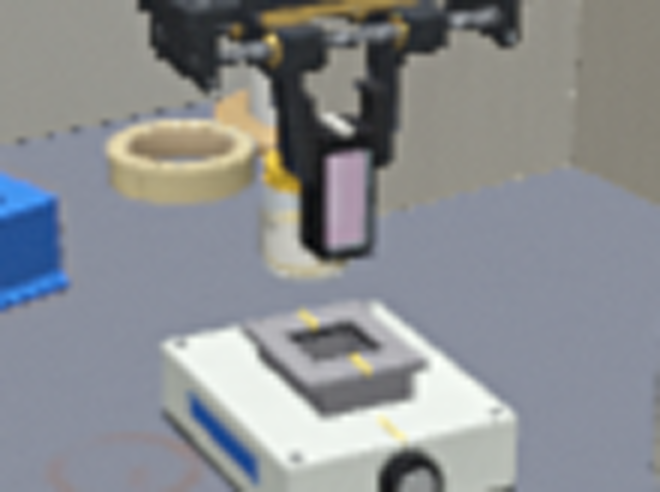

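View pics/side5.png

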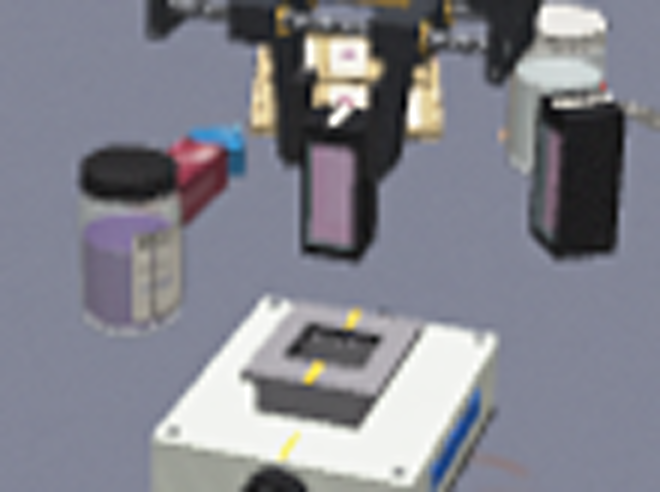

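```bash
python3 - <<'E'
from h import *
d=np.load("pics/w5.npz"); m={k:d[k] for k in("K","k1","R","t")}
print(crop(d["im"],282,215,130,6,"pics/w5c.png"))
u=np.array([np.cos(np.radians(81.6)),np.sin(np.radians(81.6))]);v=np.array([-u[1],u[0]])
c=np.array([.5613,-.0355])
def loc(px,z):
    W=onz(m,px,z)[:,:2]-c; print(np.c_[W@u,W@v].round(4))
loc([(247,275),(318,275)],.190)
loc([(252,213),(313,213)],.120)
loc([(254,179),(310,179)],.068)
E
```

```text
(217, 166)
[[ 0.0123  0.0131]
 [ 0.0123 -0.0137]]
[[ 0.0131  0.0168]
 [ 0.0131 -0.0175]]
[[ 0.0202  0.0194]
 [ 0.0202 -0.0195]]
```

View pics/w5c.png

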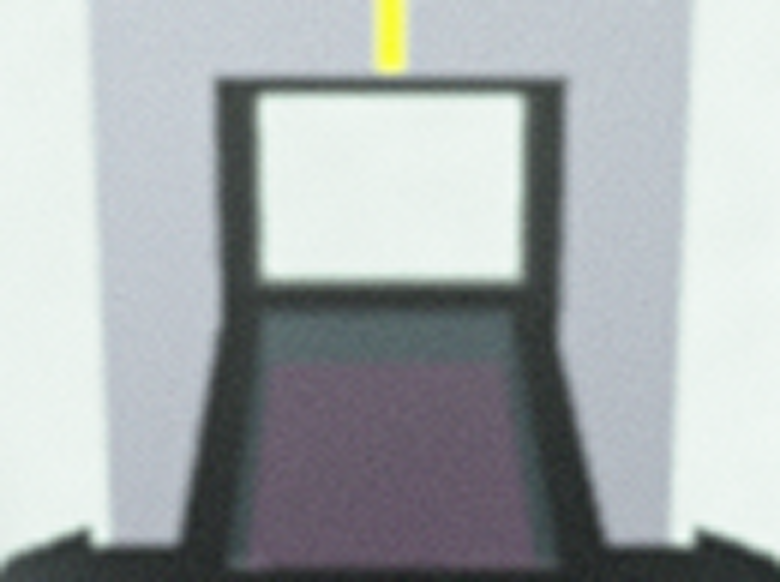

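```bash
python3 -m creep '[[1,0,-0.17,0],[2.5,0,-0.17,0],[4,0,-0.17,0],[4.5,0,-0.17,0],[4.5,0,-0.17,0]]'; python3 -c "
from h import *
delta(.5613,-.0355,.072,-8.4)"
```

```text
t: 7.03
tcp_pos: [0.5598, -0.0355, 0.1175]
tcp_rot: [-0.536, -0.463, 0.536, -0.46]
ft_force: [0.5, -0.6, -0.4]
gripper_width: 0.0298
now [ 0.5598 -0.0355  0.1175] yaw -8.55 -> dx,dy,dz cm [ 4.55  0.16 -0.01] turn -0.15
```

```bash
python3 -m creep '[[0.3,0.1,0,0],[0.8,0.1,0,0],[1.3,0.1,0,0],[1.8,0.1,0,0],[2,0.1,0,0]]'; python3 -c "
from h import *
delta(.5613,-.0355,.072,-8.4)"
```

```text
t: 7.45
tcp_pos: [0.5605, -0.0354, 0.0967]
tcp_rot: [-0.536, -0.463, 0.536, -0.46]
ft_force: [-0.8, 0.0, -1.1]
gripper_width: 0.0298
now [ 0.5605 -0.0354  0.0967] yaw -8.54 -> dx,dy,dz cm [ 2.47  0.09 -0.  ] turn -0.14
```

```bash
python3 -m creep '[[0.5,0.04,0,0],[1,0.04,0,0],[1.5,0.04,0,0],[2,0.04,0,0],[2.2,0.04,0,0]]'; python3 -m creep '[[0.1,0,0,0],[0.2,0,0,0],[0.3,0,0,0],[0.3,0,0,0],[0.3,0,0,0]]'
```

```text
t: 7.87
tcp_pos: [0.5603, -0.0353, 0.0737]
tcp_rot: [-0.535, -0.463, 0.536, -0.46]
ft_force: [0.1, -0.3, -0.8]
gripper_width: 0.0294
t: 8.28
tcp_pos: [0.5603, -0.0353, 0.0721]
tcp_rot: [-0.535, -0.463, 0.536, -0.46]
ft_force: [-5.0, 1.6, 9.6]
gripper_width: 0.0298
```

```bash
python3 -m creep '[[-0.1,0,0,0],[-0.1,0,0,0],[-0.1,0,0,0],[-0.1,0,0,0],[-0.1,0,0,0]]' -1; python3 -m creep '[[0,0,0,0],[-1,0,0,0],[-3,0,0,0],[-6,0,0,0],[-10,0,0,0]]'; python3 - <<'E'
from h import *
c=camera_model("wrist"); im=read_camera("wrist"); cv2.imwrite("pics/w6.png",im[:,:,::-1]); np.savez("pics/w6",im=im,**c)
for n in("scene","side"):
    im=read_camera(n); p=proj(camera_model(n),[.561,-.035,.08])[0]; print(n,crop(im,p[0],p[1],110,6,f"pics/{n}6.png"))
delta(.503,.29,.16,10.1)
E
```

```text
t: 8.7
tcp_pos: [0.5603, -0.0353, 0.0729]
tcp_rot: [-0.535, -0.463, 0.536, -0.459]
ft_force: [-1.0, 0.6, -0.1]
gripper_width: 0.0609
t: 9.12
tcp_pos: [0.5587, -0.0351, 0.172]
tcp_rot: [-0.534, -0.465, 0.537, -0.458]
ft_force: [0.3, 0.0, 0.2]
gripper_width: 0.0881
scene (219, 160)
side (229, 174)
now [ 0.5634 -0.0363  0.1775] yaw -8.53 -> dx,dy,dz cm [  1.76 -10.82 -31.37] turn -18.63
```

View pics/w6.png

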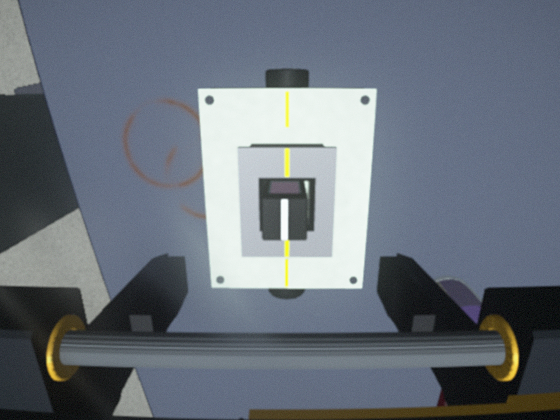

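View pics/scene6.png

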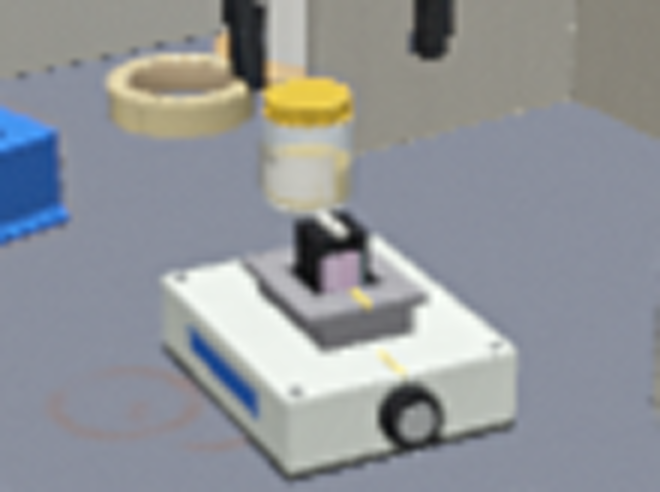

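View pics/side6.png

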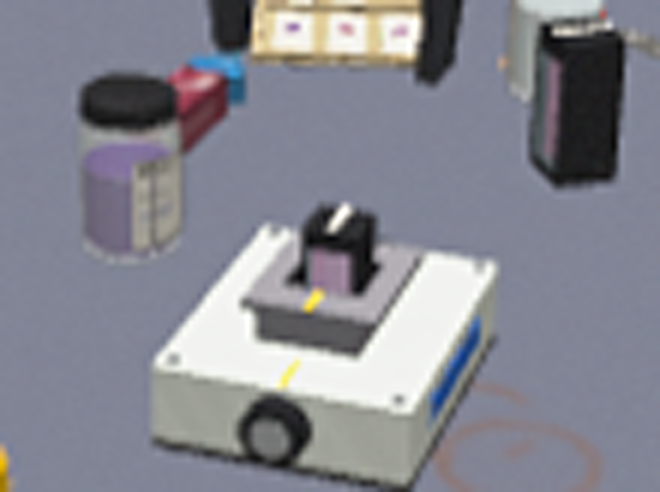

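```bash
python3 -m creep '[[0,-1.3,-3.7,-4],[0,-2.6,-7.5,-8],[0,-4,-11.4,-12],[0,-5.3,-15.2,-16],[0,-6.5,-18.8,-18.6]]'; python3 -c "
from h import *
delta(.503,.28,.16,10.1)"
```

```text
t: 9.68
tcp_pos: [0.5255, 0.161, 0.1767]
tcp_rot: [0.454, 0.542, -0.453, 0.543]
ft_force: [0.1, 0.3, 0.0]
gripper_width: 0.0882
now [0.5255 0.161  0.1767] yaw 10.26 -> dx,dy,dz cm [  1.67  -0.1  -12.11] turn 0.16
```

```bash
python3 -m creep '[[0,0,-3.6,0],[0,0,-7.5,0],[0.5,-0.1,-11,0.2],[1,-0.1,-12.1,0.2],[1,-0.1,-12.1,0.2]]'; python3 - <<'E'
from h import *
c=camera_model("wrist"); im=read_camera("wrist"); cv2.imwrite("pics/w7.png",im[:,:,::-1]); np.savez("pics/w7",im=im,**c)
delta(.503,.29,.16,10.1)
E
```

```text
t: 10.1
tcp_pos: [0.5007, 0.2819, 0.1647]
tcp_rot: [0.453, 0.543, -0.454, 0.542]
ft_force: [-0.2, -0.8, -0.1]
gripper_width: 0.0882
now [0.5016 0.2802 0.1652] yaw 10.22 -> dx,dy,dz cm [ 0.52  0.31 -0.94] turn 0.12
```

View pics/w7.png

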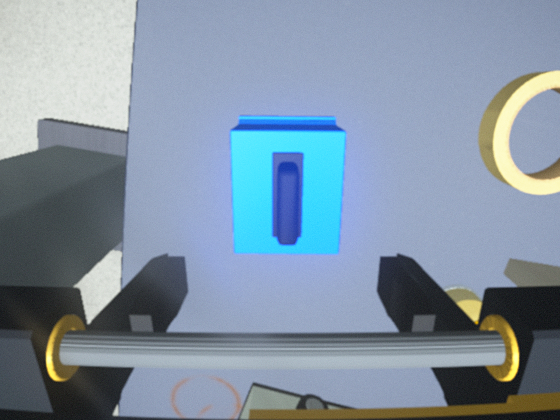

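```bash
python3 - <<'E'
from h import *
d=np.load("pics/w7.npz"); print(crop(d["im"],288,188,130,6,"pics/w7c.png"))
E
```

```text
(223, 139)
```

View pics/w7c.png

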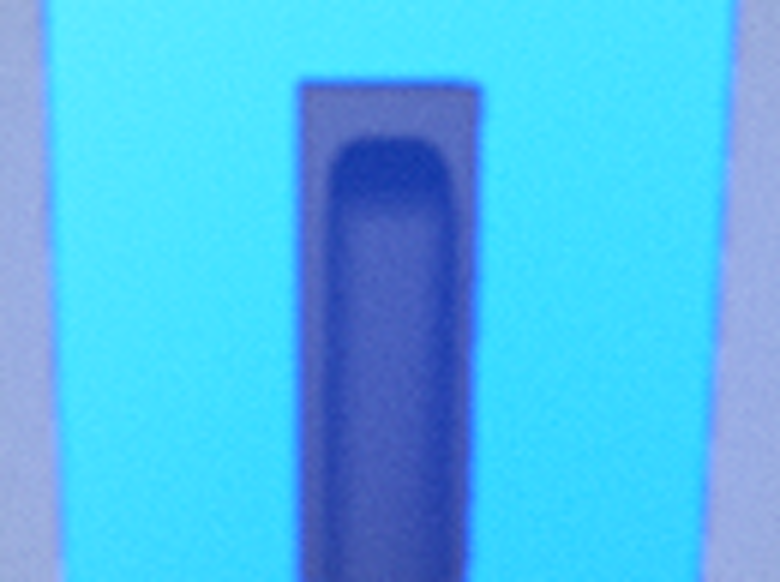

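```bash
python3 - <<'E'
from h import *
d=np.load("pics/w7.npz"); m={k:d[k] for k in("K","k1","R","t")}
a=lambda P:(np.array(P)+.5)/6-.5+[223,139]
def ang(p,q): v=q-p; return np.degrees(np.arctan2(v[1],v[0]))%180
H=onz(m,a([(301,84),(482,86),(469,575),(300,575)]),.062); print("plate angles",ang(H[0],H[3]),ang(H[1],H[2]),ang(H[0],H[1])+90, "w",np.linalg.norm(H[0]-H[1]),np.linalg.norm(H[2]-H[3]))
R=onz(m,[(232,129),(345,129),(339,253),(235,253)],.06); print("roof",R,R.mean(0),ang(R[0],R[3]),ang(R[1],R[2]),ang(R[0],R[1])+90)
S=onz(m,a([(48,100),(64,575),(735,100),(703,575)]),.06); print("side edges",ang(S[0],S[1]),ang(S[2],S[3]))
P=onz(m,np.r_[[H*0][0][:0,:2],a([(301,84),(482,86)]),[(273,238),(301,238)]],.062); print("plate",P.mean(0))
c=R.mean(0); delta(c[0],c[1],.067,10.1)
E
```

```text
plate angles 99.75493537874492 99.81237376968608 99.72702038772428 w 0.021020376833604203 0.021082972472900967
roof [[0.45688233 0.32936688 0.06      ]
 [0.5336248  0.34340299 0.06      ]
 [0.55078396 0.2511465  0.06      ]
 [0.47207596 0.23673306 0.06      ]] [0.50334176 0.29016236 0.06      ] 99.31461106163098 100.53628416747038 100.36477277425146
side edges 99.74914652988818 99.52690504982816
plate [0.50335286 0.28871907 0.062     ]
now [0.5016 0.2802 0.1652] yaw 10.22 -> dx,dy,dz cm [ 9.81  0.36 -0.95] turn 0.12
```

```bash
python3 -m creep '[[1,0.2,-0.5,0.4],[3,0.35,-0.9,0.4],[5,0.35,-0.9,0.4],[6.5,0.35,-0.9,0.4],[7,0.35,-0.9,0.4]]'; python3 -c "
from h import *
delta(.5033,.2897,.067,9.8)"
```

```text
t: 10.57
tcp_pos: [0.5021, 0.2873, 0.0918]
tcp_rot: [0.454, 0.541, -0.458, 0.539]
ft_force: [-0.2, -0.3, -0.5]
gripper_width: 0.0884
now [0.5021 0.2873 0.0918] yaw 9.67 -> dx,dy,dz cm [ 2.47  0.17 -0.22] turn -0.13
```

```bash
python3 -m creep '[[0.7,0.15,-0.2,0],[1.5,0.15,-0.2,0],[2.2,0.15,-0.2,0],[2.5,0.15,-0.2,0],[2.5,0.15,-0.2,0]]';python3 -m creep '[[0,0,0,0],[0,0,0,0],[0,0,0,0],[0,0,0,0],[0,0,0,0]]' 1 40;  python3 -m creep '[[0,0,0,0],[0,0,0,0],[0,0,0,0],[0,0,0,0],[0,0,0,0]]'; python3 -c "
from h import *
delta(.5033,.2897,.067,9.8)"
```

```text
t: 10.98
tcp_pos: [0.5029, 0.2892, 0.0661]
tcp_rot: [0.454, 0.542, -0.458, 0.539]
ft_force: [-1.4, -0.2, 0.1]
gripper_width: 0.0884
t: 11.4
tcp_pos: [0.5031, 0.2894, 0.0665]
tcp_rot: [0.454, 0.541, -0.458, 0.539]
ft_force: [0.4, 0.3, 0.2]
gripper_width: 0.0569
t: 11.82
tcp_pos: [0.503, 0.2894, 0.0665]
tcp_rot: [0.454, 0.541, -0.458, 0.539]
ft_force: [0.3, 0.1, 0.1]
gripper_width: 0.0233
now [0.503  0.2894 0.0665] yaw 9.66 -> dx,dy,dz cm [-0.05  0.03 -0.03] turn -0.14
```

```bash
python3 -m creep '[[0,0,0,0],[0,0,0,0],[0,0,0,0],[0,0,0,0],[0,0,0,0]]'; python3 - <<'E'
from h import *
im=read_camera("wrist"); cv2.imwrite("pics/w8.png",im[:,:,::-1])
E
```

```text
t: 12.23
tcp_pos: [0.503, 0.2893, 0.0665]
tcp_rot: [0.454, 0.541, -0.458, 0.539]
ft_force: [0.4, -0.2, 0.6]
gripper_width: 0.0137
```

View pics/w8.png

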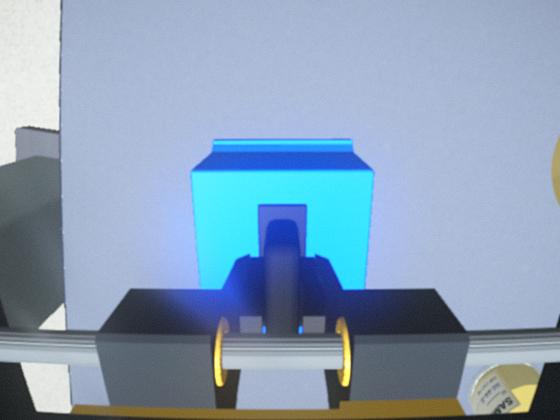

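```bash
python3 -m creep '[[-0.7,0,0,0],[-2.5,0,0,0],[-6,0,0,0],[-9.5,0,0,0],[-13,0,0,0]]' 1 45; python3 -c "
from h import *
delta(.5613,-.0355,.2,-8.4)"
```

```text
t: 12.7
tcp_pos: [0.503, 0.2894, 0.1976]
tcp_rot: [0.453, 0.542, -0.459, 0.539]
ft_force: [0.4, -0.9, -2.7]
gripper_width: 0.0138
now [0.503  0.2894 0.1976] yaw 9.66 -> dx,dy,dz cm [-0.19  0.29 33.01] turn 18.06
```

```bash
python3 -m creep '[[0,0,3,3],[0,0,6.3,7],[0,0.1,9.6,11],[0,0.1,12.9,15],[0,0.2,16.2,18]]'; python3 -c "
from h import *
delta(.5613,-.0355,.2,-8.4)"
```

```text
t: 13.12
tcp_pos: [0.5318, 0.1287, 0.1981]
tcp_rot: [-0.533, -0.463, 0.539, -0.46]
ft_force: [1.1, 0.2, -3.3]
gripper_width: 0.0136
now [0.5318 0.1287 0.1981] yaw -8.51 -> dx,dy,dz cm [-0.16  5.35 15.81] turn -0.11
```

```bash
python3 -m creep '[[0,1.2,3.5,0],[0,2.4,7,0],[-0.2,3.6,10.5,0],[-0.2,4.7,14,0],[-0.2,5.3,15.8,0]]'; python3 -m creep '[[0,0,0,0],[0,0,0,0],[0,0,0,0],[0,0,0,0],[0,0,0,0]]'; python3 - <<'E'
from h import *
delta(.5613,-.0355,.2,-8.4)
c=camera_model("wrist"); im=read_camera("wrist"); cv2.imwrite("pics/w9.png",im[:,:,::-1]); np.savez("pics/w9",im=im,**c)
for n in("scene","side"):
    im=read_camera(n); np.save(f"pics/{n}9.npy",im); p=proj(camera_model(n),[.561,-.035,.11])[0]; print(n,crop(im,p[0],p[1],110,6,f"pics/{n}9.png"))
E
```

```text
t: 13.53
tcp_pos: [0.5611, -0.0393, 0.2008]
tcp_rot: [-0.533, -0.461, 0.539, -0.46]
ft_force: [0.1, 0.9, -1.7]
gripper_width: 0.0134
t: 13.95
tcp_pos: [0.5608, -0.0378, 0.2007]
tcp_rot: [-0.533, -0.462, 0.539, -0.461]
ft_force: [0.4, -0.3, -2.1]
gripper_width: 0.0135
now [ 0.5608 -0.0378  0.2007] yaw -8.55 -> dx,dy,dz cm [ 0.07  0.02 -0.23] turn -0.15
scene (219, 152)
side (229, 165)
```

View pics/w9.png

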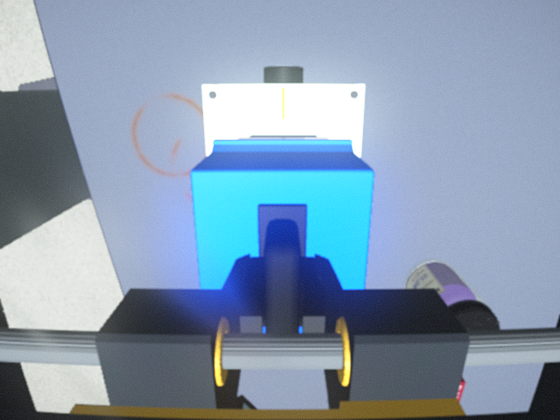

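View pics/scene9.png

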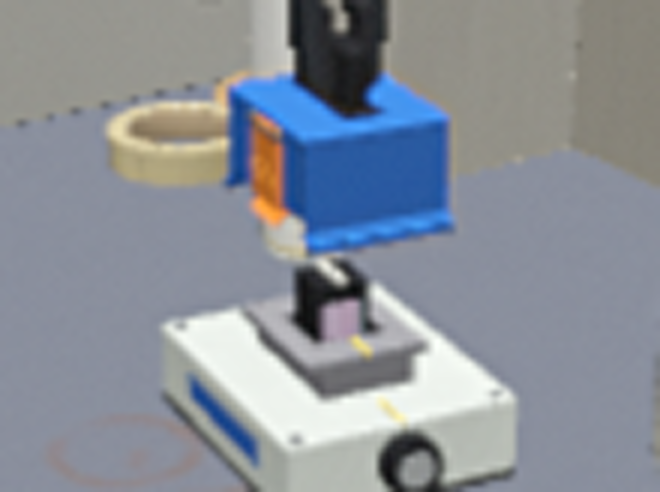

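View pics/side9.png

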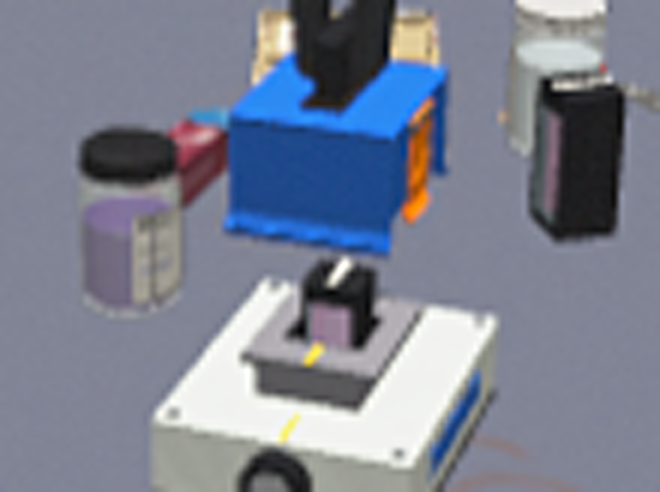

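```bash
python3 - <<'E'
from h import *
u=np.array([np.cos(np.radians(81.6)),np.sin(np.radians(81.6))]);v=np.array([-u[1],u[0]])
c=np.array([.5613,-.0355])
for f in("w9","w7"):
    d=np.load(f"pics/{f}.npz"); m={k:d[k] for k in("K","k1","R","t")}
    def loc(px,z,c=c,u=u,v=v):
        W=onz(m,px,z)[:,:2]-c; print(f,np.c_[W@u,W@v].round(4).tolist())
    if f=="w9":
        loc([(192.5,170),(373.5,170)],.1942); loc([(203,84),(365,84)],.046); loc([(283,90)],.046)
    print(crop(d["im"],283,130,200,4,f"pics/{f}e.png"))
E
```

```text
w9 [[0.0446, 0.0388], [0.0446, -0.0399]]
w9 [[0.0824, 0.0644], [0.0822, -0.0655]]
w9 [[0.0773, 0.0001]]
(183, 55)
(183, 55)
```

View pics/w9e.png

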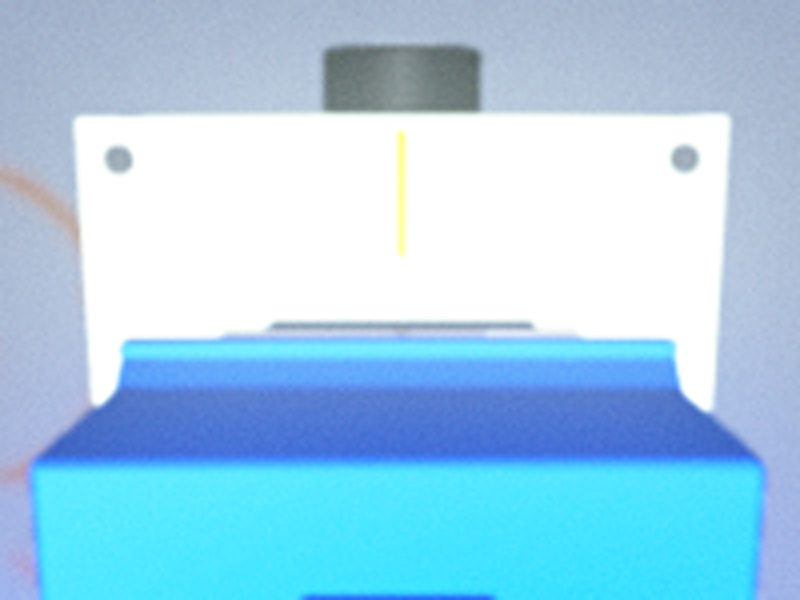

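```bash
python3 -m creep '[[0.5,0,-0.25,0],[1.5,0,-0.25,0],[2.5,0,-0.25,0],[3.5,0,-0.25,0],[4,0,-0.25,0]]'; python3 - <<'E'
from h import *
delta(.5613,-.0355,.1335,-8.4)
c=camera_model("wrist"); im=read_camera("wrist"); cv2.imwrite("pics/w10.png",im[:,:,::-1]); np.savez("pics/w10",im=im,**c)
print(crop(im,283,130,200,4,"pics/w10e.png"))
E
```

```text
t: 14.52
tcp_pos: [0.5598, -0.0356, 0.1582]
tcp_rot: [-0.532, -0.463, 0.54, -0.46]
ft_force: [0.2, 0.3, -2.5]
gripper_width: 0.0139
now [ 0.5598 -0.0356  0.1582] yaw -8.57 -> dx,dy,dz cm [ 2.47  0.18 -0.05] turn -0.17
(183, 55)
```

View pics/w10e.png

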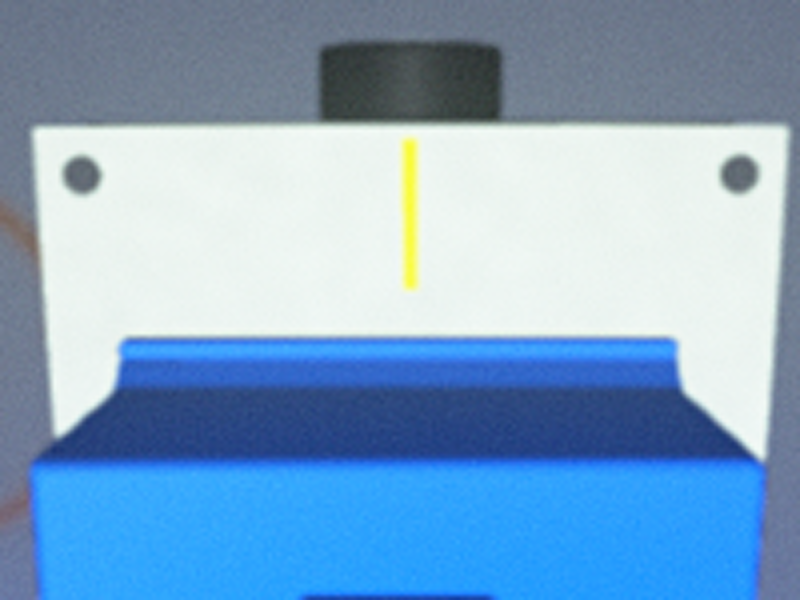

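```bash
python3 -m creep '[[0.3,0.17,0,-0.1],[0.7,0.17,0,-0.1],[1,0.17,0,-0.1],[1.4,0.17,0,-0.1],[1.7,0.17,0,-0.1]]'; python3 - <<'E'
from h import *
delta(.5613,-.0355,.1275,-8.4)
c=camera_model("wrist"); im=read_camera("wrist"); cv2.imwrite("pics/w11.png",im[:,:,::-1]); np.savez("pics/w11",im=im,**c)
print(crop(im,283,130,200,4,"pics/w11e.png"))
for n in("scene","side"):
    im=read_camera(n);  p=proj(camera_model(n),[.561,-.035,.08])[0]; print(n,crop(im,p[0],p[1],110,6,f"pics/{n}11.png"))
E
```

```text
t: 14.98
tcp_pos: [0.561, -0.036, 0.1405]
tcp_rot: [-0.532, -0.463, 0.54, -0.46]
ft_force: [1.5, 0.4, -3.0]
gripper_width: 0.0135
now [ 0.561  -0.036   0.1405] yaw -8.49 -> dx,dy,dz cm [ 1.3   0.03 -0.06] turn -0.09
(183, 55)
scene (219, 160)
side (229, 174)
```

View pics/w11e.png

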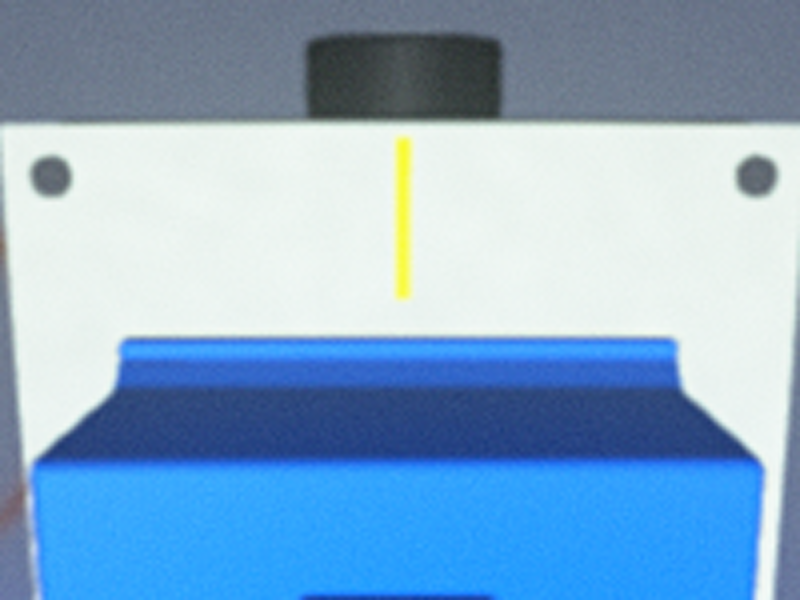

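View pics/side11.png

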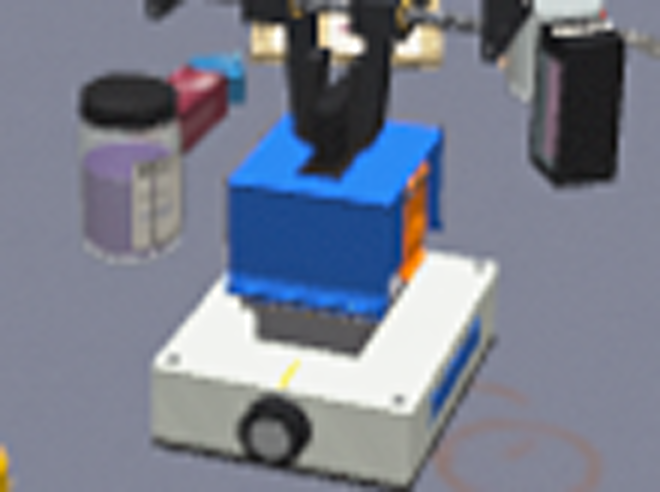

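View pics/scene11.png

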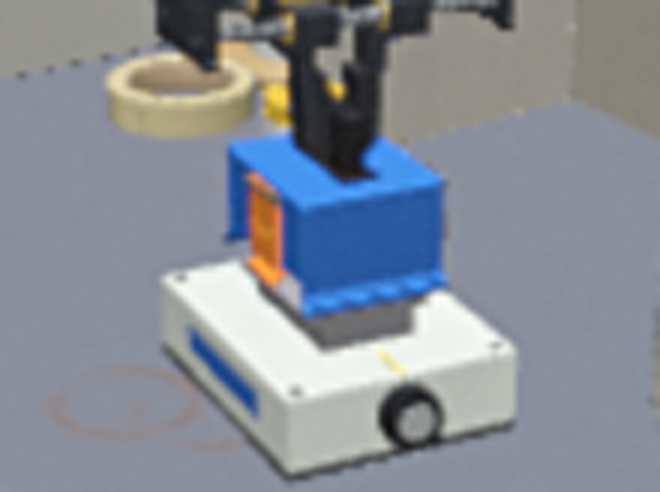

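```bash
python3 -m creep '[[0.25,0.03,-0.05,0],[0.5,0.03,-0.05,0],[0.8,0.03,-0.05,0],[1,0.03,-0.05,0],[1.2,0.03,-0.05,0]]' 1 60; python3 -c "
from h import *
delta(.5613,-.0355,.1125,-8.4)"
```

```text
t: 15.55
tcp_pos: [0.5609, -0.0355, 0.1282]
tcp_rot: [-0.531, -0.464, 0.54, -0.46]
ft_force: [-0.2, 1.1, -2.3]
gripper_width: 0.0135
now [ 0.5609 -0.0355  0.1282] yaw -8.48 -> dx,dy,dz cm [ 1.57  0.06 -0.01] turn -0.08
```

```bash
python3 -m creep '[[0.1,0.02,0,0],[0.2,0.02,0,0],[0.3,0.02,0,0],[0.4,0.02,0,0],[0.5,0.02,0,0]]'; python3 -m creep '[[0.1,0,0,0],[0.2,0,0,0],[0.3,0,0,0],[0.4,0,0,0],[0.5,0,0,0]]'
```

```text
t: 15.97
tcp_pos: [0.5621, -0.0358, 0.1245]
tcp_rot: [-0.532, -0.463, 0.539, -0.46]
ft_force: [-1.6, -0.2, 9.3]
gripper_width: 0.0135
t: 16.38
tcp_pos: [0.5638, -0.0362, 0.1223]
tcp_rot: [-0.533, -0.462, 0.538, -0.462]
ft_force: [-2.2, 0.9, 18.6]
gripper_width: 0.0136
```

```bash
python3 - <<'E'
from h import *
p,R=tool(); print(R.as_matrix()[:,0]); delta(.5613,-.0355,.1125,-8.4)
for n in("scene","side"):
    im=read_camera(n);  p=proj(camera_model(n),[.561,-.035,.08])[0]; print(n,crop(im,p[0],p[1],80,8,f"pics/{n}12.png"))
print(get_state()["ft_force"],get_state()["ft_torque"],tool()[0])
E
```

```text
[-0.00636782 -0.00490481 -0.9999677 ]
now [ 0.5638 -0.0362  0.1223] yaw -8.47 -> dx,dy,dz cm [ 0.98 -0.25 -0.04] turn -0.07
scene (234, 171)
side (244, 185)
[-1.92012594  0.73074226 14.00724082] [ 0.14016206  0.83272019 -0.02446876] [ 0.56364776 -0.03623656  0.12224907]
```

View pics/side12.png

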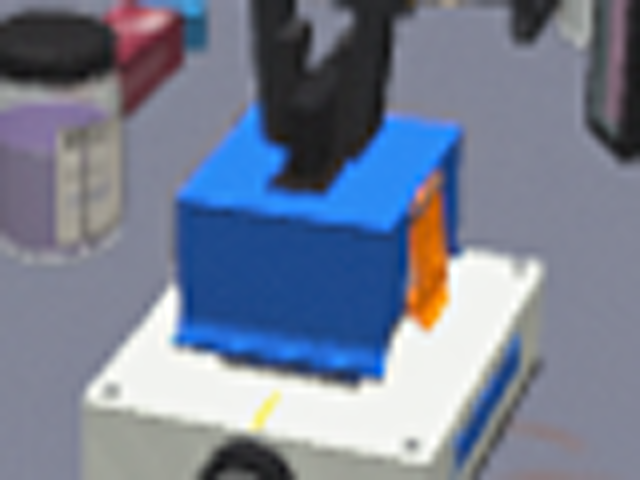

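View pics/scene12.png

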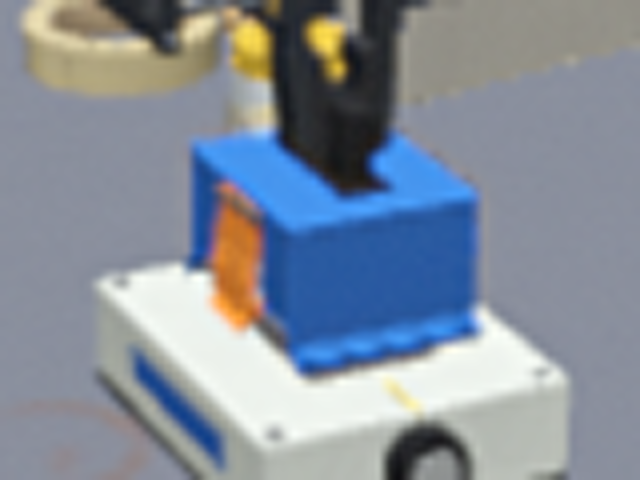

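```bash
python3 -m creep '[[0.3,-0.2,0,0],[0.5,-0.2,0,0],[0.6,-0.2,0,0],[0.7,-0.2,0,0],[0.8,-0.2,0,0]]'; python3 -c "
from h import *
delta(.5613,-.0355,.1125,-8.4)
s=get_state(); print(s['ft_force'],s['ft_torque'])"
```

```text
t: 16.9
tcp_pos: [0.5608, -0.0358, 0.1136]
tcp_rot: [-0.532, -0.463, 0.539, -0.461]
ft_force: [-3.3, 0.6, -3.4]
gripper_width: 0.0133
now [ 0.5608 -0.0358  0.1136] yaw -8.47 -> dx,dy,dz cm [ 0.11  0.04 -0.03] turn -0.07
[-3.31448503  0.61577174 -3.37498091] [-0.0284459   0.72897033  0.03332342]
```

```bash
python3 -m creep '[[0.1,0.03,0,0],[0.2,0.03,0,0],[0.3,0.03,0,0],[0.3,0.03,0,0],[0.3,0.03,0,0]]'; python3 - <<'E'
from h import *
s=get_state(); print(s['ft_force'],s['ft_torque'])
for n in("scene","side"):
    im=read_camera(n);  p=proj(camera_model(n),[.561,-.035,.08])[0]; print(n,crop(im,p[0],p[1],80,8,f"pics/{n}13.png"))
E
```

```text
t: 17.32
tcp_pos: [0.5609, -0.0358, 0.1125]
tcp_rot: [-0.532, -0.463, 0.539, -0.461]
ft_force: [-10.1, 2.2, 19.1]
gripper_width: 0.0136
[-10.11683095   2.16851632  19.07232998] [0.28410655 1.7122809  0.00769568]
scene (234, 171)
side (244, 185)
```

View pics/side13.png

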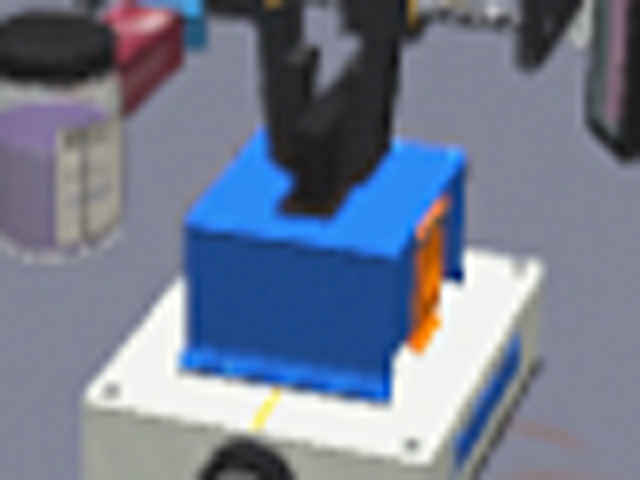

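View pics/scene13.png

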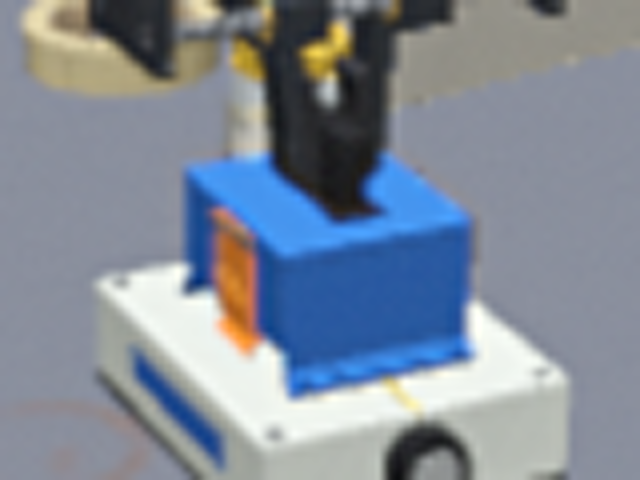

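```bash
python3 -m creep '[[0,0,0,0],[0,0,0,0],[0,0,0,0],[0,0,0,0],[0,0,0,0]]'; python3 -m creep '[[0,0,0,0],[0,0,0,0],[0,0,0,0],[0,0,0,0],[0,0,0,0]]' -1;  python3 -m creep '[[0,0,0,0],[-1,0,0,0],[-3,0,0,0],[-6,0,0,0],[-10,0,0,0]]'; python3 - <<'E'
from h import *
c=camera_model("wrist"); im=read_camera("wrist"); cv2.imwrite("pics/w14.png",im[:,:,::-1]); np.savez("pics/w14",im=im,**c)
for n in("scene","side"):
    im=read_camera(n); np.save(f"pics/{n}14.npy",im); p=proj(camera_model(n),[.561,-.035,.08])[0]; print(n,crop(im,p[0],p[1],80,8,f"pics/{n}14.png"))
E
```

```text
t: 17.83
tcp_pos: [0.5611, -0.0359, 0.1125]
tcp_rot: [-0.532, -0.463, 0.539, -0.461]
ft_force: [-0.4, -0.7, 3.7]
gripper_width: 0.0131
t: 18.25
tcp_pos: [0.561, -0.0359, 0.1123]
tcp_rot: [-0.532, -0.463, 0.539, -0.461]
ft_force: [0.0, -0.1, -0.0]
gripper_width: 0.0449
t: 18.67
tcp_pos: [0.5601, -0.0349, 0.2114]
tcp_rot: [-0.531, -0.464, 0.54, -0.459]
ft_force: [0.1, -0.2, 0.7]
gripper_width: 0.0783
scene (234, 171)
side (244, 185)
```

View pics/w14.png

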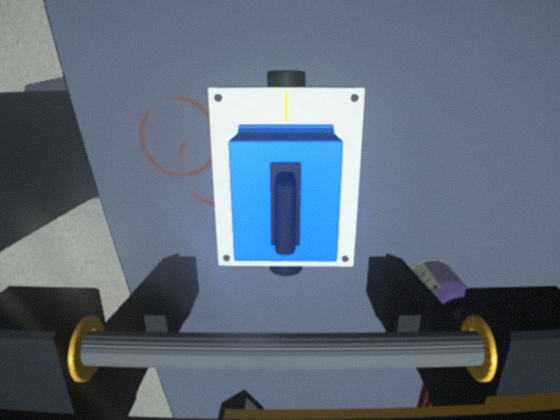

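View pics/side14.png

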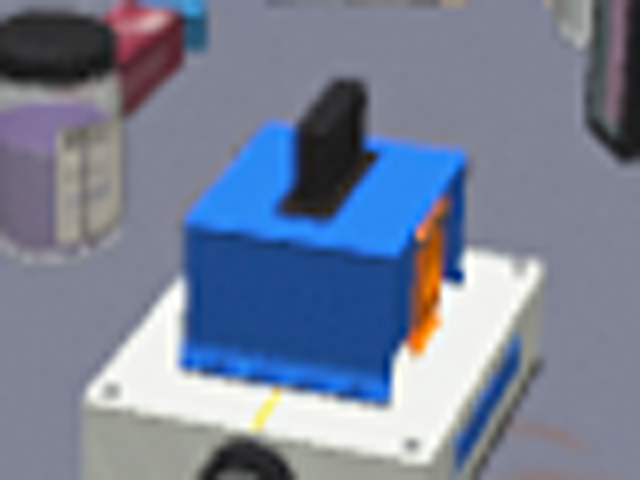

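View pics/scene14.png

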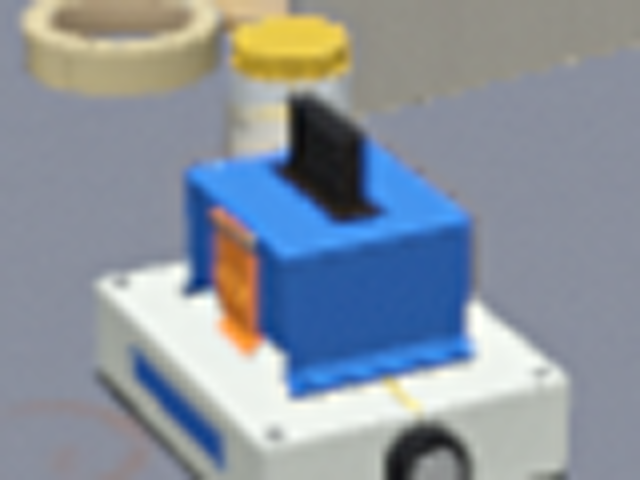

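```bash
python3 - <<'E'
from h import *
c,s=np.cos(np.radians(81.6)),np.sin(np.radians(81.6)); Rz=np.array([[c,-s],[s,c]])
P=[]
for z in (.106,):
    for x,y in((-.0472,.0395),(.0472,.0395),(.0472,-.0395),(-.0472,-.0395)):
        P.append([*(Rz@[x,y]+[.5613,-.0355]),z])
for n,o in(("scene",(234,171)),("side",(244,185))):
    q=proj(camera_model(n),P); print(n,((q-o+.5)*8-.5).round(0).tolist())
d=np.load("pics/w14.npz"); m={k:d[k] for k in("K","k1","R","t")}; print(proj(m,P).round(1).tolist())
delta(.665,-.06,.17,-90)
E
```

```text
scene [[288.0, 252.0], [187.0, 164.0], [363.0, 132.0], [473.0, 215.0]]
side [[465.0, 149.0], [393.0, 252.0], [183.0, 218.0], [267.0, 119.0]]
[[234.7, 261.2], [229.1, 139.3], [342.4, 139.4], [336.1, 261.8]]
now [ 0.5645 -0.036   0.2171] yaw -8.45 -> dx,dy,dz cm [ 4.71 10.3   0.87] turn 81.55
```

```bash
python3 -m creep '[[0,2,0,7],[0,4,0,14],[0,6,0,21],[0,8,0,28],[0,10,0,35]]'; python3 -m creep '[[0,0,0,7],[0,0,0,14],[0,0,0,21],[0,0,0,28],[0,0,0,35]]'; python3 -m creep '[[0,0,0,6],[0,0,0,11.5],[0,0,0,11.5],[0,0,0,11.5],[0,0,0,11.5]]'; python3 - <<'E'
from h import *
delta(.665,-.06,.17,-90)
c=camera_model("wrist"); im=read_camera("wrist"); cv2.imwrite("pics/w15.png",im[:,:,::-1]); np.savez("pics/w15",im=im,**c)
E
```

```text
t: 19.23
tcp_pos: [0.6636, -0.0506, 0.2159]
tcp_rot: [-0.649, -0.276, 0.652, -0.279]
ft_force: [0.2, 0.1, 0.0]
gripper_width: 0.0881
t: 19.65
tcp_pos: [0.6628, -0.0504, 0.2144]
tcp_rot: [-0.702, -0.065, 0.706, -0.069]
ft_force: [0.4, -0.2, 0.4]
gripper_width: 0.0881
t: 20.07
tcp_pos: [0.6625, -0.0504, 0.2138]
tcp_rot: [-0.705, 0.005, 0.709, 0.001]
ft_force: [-0.7, -0.1, -0.5]
gripper_width: 0.0883
now [ 0.6625 -0.0504  0.2138] yaw -90.48 -> dx,dy,dz cm [ 4.38  0.94 -0.28] turn -0.48
```

View pics/w15.png

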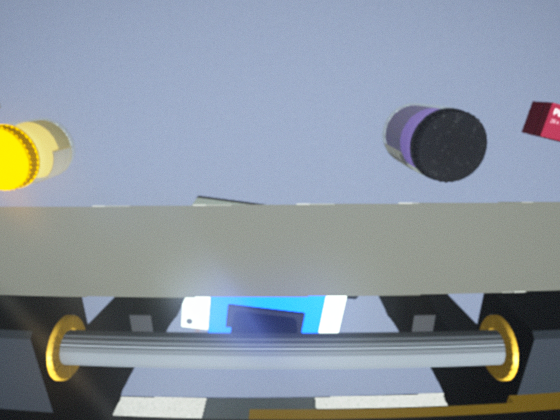

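The strip at rows 205–295 is shelf furniture near the camera, so I'm backing away before looking again.

```bash
python3 -m creep '[[0,0,2,0],[0,0,4,0],[0,0,5,0],[0,0,5,0],[0,0,5,0]]'; python3 - <<'E'
from h import *
delta(.6,-.06,.17,-90)
c=camera_model("wrist"); im=read_camera("wrist"); cv2.imwrite("pics/w16.png",im[:,:,::-1]); np.savez("pics/w16",im=im,**c)
for n in("scene","side"):
    cv2.imwrite(f"pics/{n}16.png",read_camera(n)[:,:,::-1])
E
```

```text
t: 20.53
tcp_pos: [0.6127, -0.05, 0.2147]
tcp_rot: [-0.705, 0.005, 0.709, 0.001]
ft_force: [0.3, -0.2, -0.3]
gripper_width: 0.0882
now [ 0.6127 -0.05    0.2147] yaw -90.46 -> dx,dy,dz cm [4.48 0.99 1.24] turn -0.46
```

View pics/w16.png

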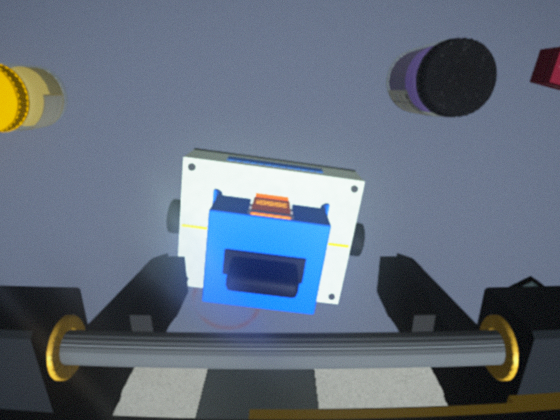

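View pics/side16.png

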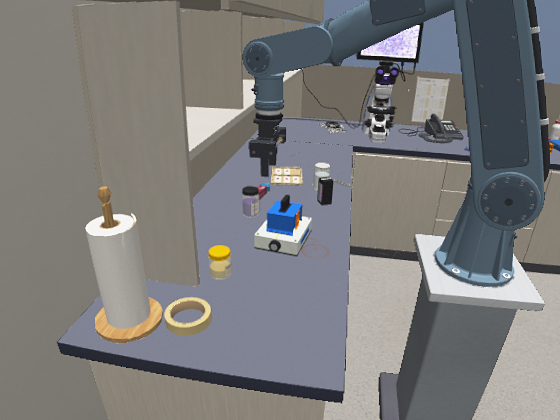

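View pics/scene16.png

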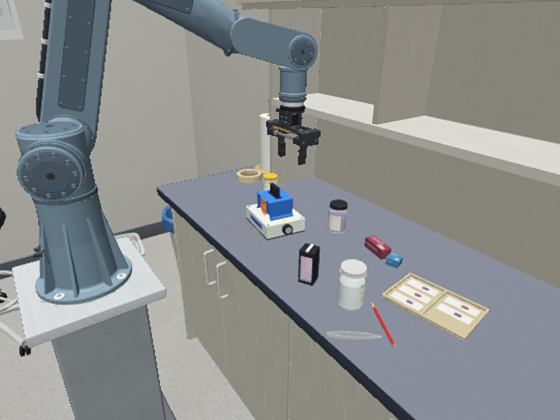

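```bash
python3 - <<'E'
from h import *
d=np.load("pics/w16.npz"); print(crop(d["im"],270,205,110,7,"pics/w16c.png"))
E
```

```text
(215, 164)
```

View pics/w16c.png

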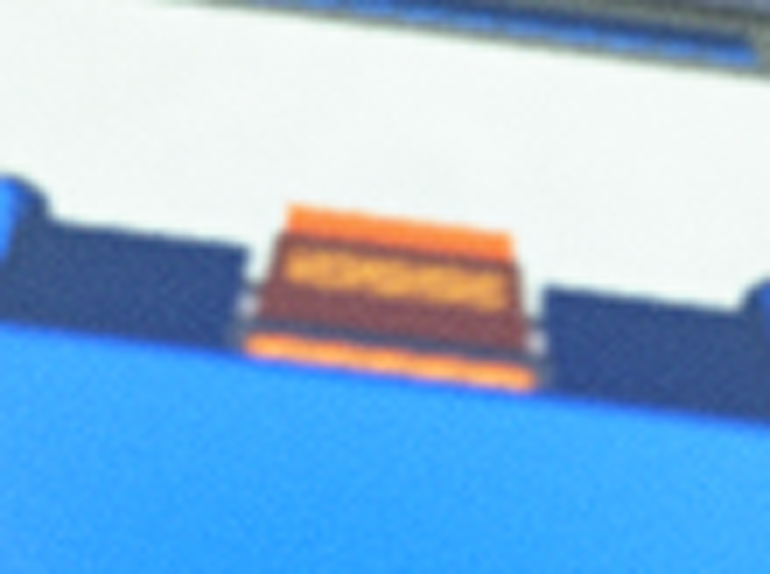

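```bash
python3 - <<'E'
from h import *
c,s=np.cos(np.radians(81.6)),np.sin(np.radians(81.6)); Rz=np.array([[c,-s],[s,c]])
d=np.load("pics/w16.npz"); m={k:d[k] for k in("K","k1","R","t")}
A=(np.array([(290,205),(512,237)])+.5)/7-.5+[215,164]
T=(np.array([(246,345),(538,380)])+.5)/7-.5+[215,164]
C=(np.array([(0,320),(770,425)])+.5)/7-.5+[215,164]
B=(np.array([(222,322),(252,352)])+.5)/8-.5+[234,171]
B2=(np.array([(437,318),(413,350)])+.5)/8-.5+[244,185]
for z in(.048,.053,.058):
    for nm,mm,px in(("far",m,A),("near scene",camera_model("scene"),B),("near side",camera_model("side"),B2)):
        W=onz(mm,px,z)[:,:2]-[.5613,-.0355]; print(z,nm,(W@Rz).round(4).tolist())
print("roof edge",((onz(m,C,.106)[:,:2]-[.5613,-.0355])@Rz).round(4).tolist())
print("arm top",((onz(m,T,.100)[:,:2]-[.5613,-.0355])@Rz).round(4).tolist())
# roof corners in w16 for level check
P=[[*(Rz@[x,y]+[.5613,-.0355]),.106] for x,y in((-.0472,.0395),(.0472,.0395),(.0472,-.0395),(-.0472,-.0395))]
print(proj(m,P).round(1).tolist())
E
```

```text
0.048 far [[0.0139, -0.0407], [-0.0152, -0.0403]]
0.048 near scene [[0.0189, 0.0377], [-0.011, 0.0383]]
0.048 near side [[-0.0177, 0.0395], [0.0102, 0.0382]]
0.053 far [[0.0138, -0.0422], [-0.0148, -0.0418]]
0.053 near scene [[0.0094, 0.0419], [-0.0202, 0.0425]]
0.053 near side [[-0.0084, 0.0419], [0.0193, 0.0407]]
0.058 far [[0.0136, -0.0437], [-0.0145, -0.0433]]
0.058 near scene [[-0.0001, 0.0461], [-0.0295, 0.0468]]
0.058 near side [[0.0009, 0.0444], [0.0284, 0.0432]]
roof edge [[0.0416, -0.0409], [-0.0423, -0.0403]]
arm top [[0.0154, -0.0395], [-0.017, -0.0399]]
[[313.4, 313.3], [200.3, 299.9], [207.0, 210.1], [330.7, 226.1]]
```

The far clip, crop (400,220), sits in line with the arm top and mirrors the near one (|y| about 40 mm on both). The roof corners match the home pose to within a few pixels. Nothing is touching the gripper, so I'm handing in.

```bash
python3 - <<'E'
from h import *
for k in ("specimen_cup","stain_jar","fixative_jar"):
    for n in("scene","side"):
        d=cut_out(k,n); print(k,n,np.round(d[0]["rect"],1) if d else None)
s=get_state(); print(s["t"],s["ft_force"],s["gripper_width"])
hand_in()
E
```

```text
specimen_cup scene [269.6 180.2  12.6  17.1]
specimen_cup side [221.1 262.5  22.4  32.8]
stain_jar scene [337.4 214.8  20.   35.3]
stain_jar side [249.1 200.9  18.5  32.3]
fixative_jar scene [353.5 282.1  27.   50.1]
fixative_jar side [320.1 177.7  16.2  27.8]
20.9833 [ 0.28125677  0.36068036 -0.39139244] 0.08799336249061315
the job is handed in; nothing more can be done
```

The photometer is ready for a reading, and I handed the job in at 21.0 s. The cell is seated in the well and the blue hood is clipped down over it. No verdict was reported.

**Cell:** I gripped the small cell by its black sides and turned it so its clear faces look along the yellow light line. I lowered it until it touched the floor of the well: the tool read 72.1 mm against 72 mm expected, with 9.6 N contact. The pictures show the cap standing above the deck with its white line along the light line.

**Hood:** I carried the hood by its handle, lowered it slowly and pressed it straight down. The readings I took while pressing were about 19 N at most. The tool stopped at the expected height for fully home, 112.5 mm.

**Last checks:**
- **Level:** The roof corners mostly match the level, fully home position to within 1–4 px in the wrist and scene pictures. One side-camera corner was read about 2 px off.
- **Clips:** Both hook ends lie about 40 mm either side of the middle, in line with the arms, so both clips are in. Each position was measured from only one or two views.
- **Jars and cup:** Their outlines stayed within a few pixels of the start, which is the normal scatter of the networks.
- **Robot:** The gripper is clear, with no force on it.

**Other notes:**
- The hood drifted about 3 mm sideways during the press; I corrected it before the clips snapped.
- While I was looking at the far clip, the wrist camera came close to the shelf. No contact force showed, and I backed away.

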